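# Matches and lighter in the tin, lime in the crock, lids on

## Robot

A 6-joint arm with a two-finger parallel gripper is mounted at the origin on the work surface; the furniture and walls round the work are solid. World frame = base frame: x ahead of the robot, y to its left, z up, the work surface at z = 0. Lengths are in mm, angles in degrees, forces in N, time in s.
With the tool pointing down it reaches from about 350 to 850 mm from the base axis. Payload 8.1 kg.
Tool frame: the origin (TCP) lies midway between the tips of the shut fingers; the grasp point (between the pads) lies hold_point_z behind it (hold_point_z is the distance from the TCP to the grasp point, in mm); z points along the fingers, x is the direction in which the jaws open and shut, and the axes are right-handed (so a half turn about z gives the same grasp; the last joint's range is limited). The gripper opens to 85 mm and grips with 20 to 120 N. Pads are 22 mm wide; open, the fingers measure 114 mm over their backs; the gripper's body (76 mm by 85 mm) begins 54 mm behind the grasp point. The pads swing forward as they close: fully open they stand 13 mm farther back than shut.
Start: joints at [-80.352, 7.471, 85.268, -0, 87.261, -4.893], TCP at [150.671, -580.778, 231.292] pointing down, gripper open.
Joint ranges: [-169.43, 169.43], [-51.17, 129.36], [1.28, 143.12], [-76.62, 256.62], [0, 156.53], [-152.29, 152.29]. Speed limits (degrees/s): [136.94, 136.94, 159.86, 180, 180, 180].

## Interface

Orientations are given as [roll, pitch, yaw] about the fixed x, y, z axes, in that order (R = Rz(yaw) Ry(pitch) Rx(roll)).
In Python, from bench import * gives the robot as it stands.
- The arm moves only by the shell command python3 -m pendant 'ROWS' [OPENING] [FORCE]. ROWS is JSON, a list that holds one entry, the list of rows, each a list of 4 numbers: the shift along the tool's x, y, z normalised to -1 to 1, where 1 is 0.02 m, then the turn about the tool's z normalised to -1 to 1, where 1 is 0.08 rad. A call has exactly 10 rows; each row shifts and turns the pose as measured when the row begins, along the tool's axes as they then stand; what a row does not reach is not made up. A row lasts 1/12 s, in which the tool goes at most 41.7 mm and 7.16 degrees, less where a joint would pass 70% of its speed; a pose out of reach is approached as far as the arm can. A call with a number of a shift or a turn outside -1 to 1 is refused whole. A call with a gripper value outside its range is refused whole. OPENING is the gripper's target within -1 to 1 (fully open at 1, half-way at 0, shut at -1), set as the call begins (- or left out, the last holds). The fingers move at their own pace and stop on an object; FORCE is the grip in N (left out, the last holds). Time passes only in rows, so rows that do not move let the fingers close, or fill a call up. It gives the time, the measured TCP pose, the force and the opening at its end, in the units of the state.
- sense(): the state, without advancing time (a new reading comes with each control period).
- snapshot(name): name is "scene" or "top" or "wrist"; returns the picture (384x512x3 uint8, red, green, blue); there is no depth.
- calibration(name): a dict with "mtx" (3x3 intrinsics, pixels), "D" ([k1, k2, p1, p2, k3] as OpenCV has them; the pictures are not rectified), "world_to_cam" (4x4, takes a point from world to camera coordinates); the wrist camera has in their place "hand_eye" (4x4, takes a point from camera to tool coordinates, whose origin is the TCP and whose axes are the tool frame's). Camera axes: x right, y down, z forward; pixel columns grow to the right and rows downward; lengths in mm; the calibration is good to about 2 mm. A picture is of the moment at which its call begins: read the wrist's pose just before it. calibration takes no time and is no camera call.
- hand_in(): hands the job in, once; it reports no verdict.
The state is a dict: "time": time; "joint_pos": joint angles; "qd": joint speeds; "joint_efforts": joint torques, N m; "tool_pos": TCP position; "tcp_rot": TCP orientation; "ft_force": force on the tool from outside, world axes, zero at the start; "wrist_torque": the same for the moment, N m; "finger_gap": finger opening in mm.
Only numpy, scipy, OpenCV 4.12 (cv2) and the standard library are available. Lean on these libraries where they do the work, as an engineer would, in place of code of your own. Each camera call takes 0.05 s, during which the arm holds its last target.

## Task

Clear up after the meal: put the matchbox and the lighter away in the blue tin and the lime in the white crock, and close both, each with the wooden lid that fits it, set fully home. Leave the tin and crock standing upright on the table, and do not knock over or push aside the yellow-capped spice jar, the salt shaker or the small red-lidded pot that stand among them.

Things in the scene. Friction and masses are not known exactly. Their poses are not given: they have to be found in the camera images.
- matchbox: small closed matchbox lying flat, brown sides and yellow-blue top, 36 x 52 x 15 mm high, 18 g; origin at the centre of its underside, x across its 36 mm width, y along its 52 mm length, z up; grip it across the 36 mm width
- lighter: light-blue pocket lighter lying flat, metal and red-black end, 72 x 24 x 12 mm high, 20 g; origin at the centre of its underside, x along its 72 mm length, y across its 24 mm width, z up
- lime: green lime, 57 x 46 x 45 mm high, 52 g, the only fruit on the table; origin at its lowest point below its centre, x along its 57 mm length, y across its 46 mm width, z up (all turn with it if it rolls)
- crock_lid: larger wooden lid, white knob up: wood disc 104 mm across, 7 mm thick; below it a black rubber plug 12 mm deep, 90 mm across tapering to 80 mm at the bottom; on top an upright knob 24 to 26 mm across, 25 mm tall; 120 g. Origin at the centre of the plug's underside, z up: disc at z 12 to 19 mm, knob 19 to 44 mm. Seated, its origin is 62 mm above the crock's origin
- tin_lid: smaller wooden lid, blue knob up: wood disc 88 mm across, 7 mm thick; below it a black rubber plug 12 mm deep, 76 mm across tapering to 66 mm at the bottom; on top an upright knob 24 to 26 mm across, 25 mm tall; 90 g. Origin at the centre of the plug's underside, z up: disc at z 12 to 19 mm, knob 19 to 44 mm. Seated, its origin is 42 mm above the tin's origin
- crock: open round white stoneware crock with two thin blue lines, 104 mm outer diameter, 74 mm high, mouth 96 mm across, wall 4 mm, inner floor 6 mm above the table; loose, 0.8 kg; origin at the centre of its underside, z up. The lid's disc rests on its rim
- tin: open round blue tin with two thin white lines, 88 mm outer diameter, 54 mm high, mouth 82 mm across, wall 3 mm, inner floor 4 mm above the table; loose, 0.45 kg; origin at the centre of its underside, z up. The lid's disc rests on its rim; the matchbox and lighter both fit below the plug when lying flat, side by side or one on the other
- spice_jar: glass spice jar with yellow cap, 45 mm across, 100 mm tall, upright; a loose bystander, to be left alone; origin at the centre of its underside
- salt_shaker: glass salt shaker with grey metal top, 44 mm across, 90 mm tall, upright; a loose bystander, to be left alone; origin at the centre of its underside
- balm_pot: small round pot with red lid, 58 mm across, 50 mm tall, upright; a loose bystander, to be left alone; origin at the centre of its underside

How it is judged:
By the outcome, as a careful person would: the job done as asked, in the order asked, and still so for the second after the job is handed in, with the robot touching nothing.
It also fails if it takes over 128 s, if anything falls off the work surface, if the arm or the gripper's body presses on something with over 40 N, if the wrist force passes 120 N, or if a joint passes its speed limit or range.

## Working session

There is one attempt and no reset: what is moved stays moved. The work goes in short steps, Python scripts to look and compute and a shell command to move; the robot and the scene stay as the last step left them, time stands still between calls to the robot, and variables do not carry over. Pictures are saved under pics/ and viewed, and the job is handed in when it is done.

```bash
mkdir -p pics; ls; python3 - <<'E'
from bench import *
import cv2
print(sense())
for n in ["scene","top","wrist"]:
    im=snapshot(n); cv2.imwrite(f"pics/{n}0.png",cv2.cvtColor(im,cv2.COLOR_RGB2BGR))
    print(n,calibration(n))
E
```

```text
pics
{'time': 0.0, 'joint_pos': array([-8.03525352e+01,  7.51439994e+00,  8.53293805e+01,  1.91077928e-03,
        8.72607065e+01, -4.89403775e+00]), 'qd': array([-0.08216014, -0.10794989,  0.02847686,  0.02683216, -0.08544231,
       -0.09982612]), 'joint_efforts': array([-8.16645388e-04, -5.69409406e+01, -5.00544655e+01, -2.26589937e-04,
        1.49416085e-02,  1.53008511e-05]), 'tool_pos': array([ 150.58105491, -580.23703738,  230.25083466]), 'tcp_rot': array([-1.79989184e+02,  1.03943224e-01, -7.54585807e+01]), 'ft_force': array([-0.10982876, -0.34491635,  0.56177587]), 'wrist_torque': array([-0.0142475 , -0.02570235, -0.01924453]), 'finger_gap': 85.82449623411372}
scene {'mtx': array([[442.04978948,   0.        , 250.52784989],
       [  0.        , 442.04978948, 186.98717383],
       [  0.        ,   0.        ,   1.        ]]), 'D': array([0.03809744, 0.        , 0.        , 0.        , 0.        ]), 'world_to_cam': array([[-8.10431927e-01, -5.85357794e-01,  2.35869563e-02,
         3.54097170e+02],
       [-3.76599135e-01,  4.89718115e-01, -7.86351867e-01,
         2.1448606
[... 680 characters left out ...]
1.02447536e+03],
       [ 0.00000000e+00,  0.00000000e+00,  0.00000000e+00,
         1.00000000e+00]])}
wrist {'mtx': array([[309.2725286 ,   0.        , 255.01734754],
       [  0.        , 309.2725286 , 193.74456939],
       [  0.        ,   0.        ,   1.        ]]), 'D': array([-0.0055673,  0.       ,  0.       ,  0.       ,  0.       ]), 'hand_eye': array([[ 9.99999857e-01, -5.21858893e-04, -1.16125081e-04,
        -7.67004399e-01],
       [ 5.33357696e-04,  9.58879631e-01,  2.83812559e-01,
        -7.16446440e+01],
       [-3.67601329e-05, -2.83812581e-01,  9.58879772e-01,
        -1.41388741e+02],
       [ 0.00000000e+00,  0.00000000e+00,  0.00000000e+00,
         1.00000000e+00]])}
```

View pics/top0.png

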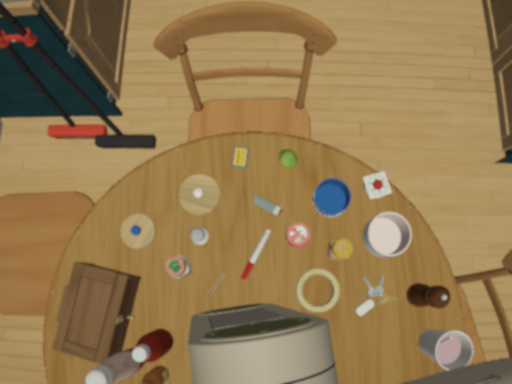

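View pics/scene0.png

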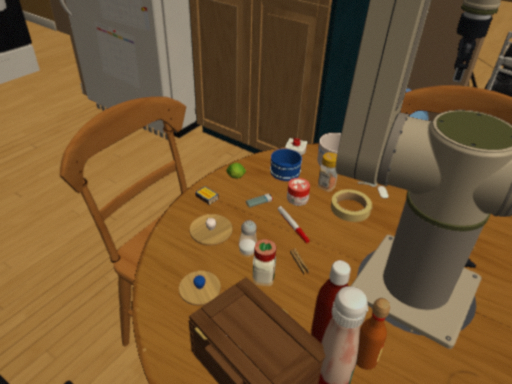

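```bash
python3 -c "
import bench
print([n for n in dir(bench) if n[0]!='_'])
print(getattr(bench,'hold_point_z',None))"
```

```text
['PlanningError', 'calibration', 'hand_in', 'hold_point_z', 'sense', 'snapshot']
18.700000000000003
```

```bash
cat > h.py <<'E'
from bench import *
import numpy as np, cv2
from scipy.spatial.transform import Rotation as Rn
def toolT():
    s=sense(); T=np.eye(4); T[:3,:3]=Rn.from_euler('xyz',s['tcp_rot'],degrees=True).as_matrix(); T[:3,3]=s['tool_pos']; return T
def camT(name,T=None):
    c=calibration(name)
    if name=='wrist': return (toolT() if T is None else T)@c['hand_eye']
    return np.linalg.inv(c['world_to_cam'])
def ray(name,uv,T=None):
    c=calibration(name); C=camT(name,T)
    p=cv2.undistortPoints(np.array(uv,float).reshape(-1,1,2),c['mtx'],c['D']).reshape(-1,2)
    d=np.c_[p,np.ones(len(p))]@C[:3,:3].T
    return C[:3,3],d
def onz(name,uv,z,T=None):
    o,d=ray(name,uv,T); return (o+d*((z-o[2])/d[:,2])[:,None])[:,:2]
def tri(n1,uv1,n2,uv2):
    o1,d1=ray(n1,uv1);o2,d2=ray(n2,uv2)
    A=np.c_[d1[0],-d2[0]];t=np.linalg.lstsq(A,o2-o1,rcond=None)[0]
    a=o1+t[0]*d1[0];b=o2+t[1]*d2[0]; return (a+b)/2,np.linalg.norm(a-b)
def go(x,y,z=None,yaw=None):
    "world target -> tool-frame delta in pendant units (total)"
    T=toolT(); p=T[:3,3]; tgt=np.array([x,y,p[2] if z is None else z])
    d=T[:3,:3].T@(tgt-p)/20
    s=sense(); r=0
    if yaw is not None:
        r=(yaw-s['tcp_rot'][2]+90)%180-90
    # tool z is down: turn about tool z = -world yaw
    print('at',np.round(p,1),'rot',np.round(s['tcp_rot'],1),'d(units)',np.round(d,2),'turn units',round(-np.radians(r)/0.08,2),'gap',round(s['finger_gap'],1),'F',np.round(s['ft_force'],1),'t',round(s['time'],2))
def save(name,fn,scale=1,crop=None):
    im=snapshot(name); b=cv2.cvtColor(im,cv2.COLOR_RGB2BGR); cv2.imwrite('pics/'+fn+'_raw.png',b)
    if crop: x0,y0,x1,y1=crop; b=b[y0:y1,x0:x1]
    if scale!=1: b=cv2.resize(b,None,fx=scale,fy=scale,interpolation=cv2.INTER_CUBIC)
    cv2.imwrite('pics/'+fn+'.png',b); return im
E
python3 - <<'E'
import cv2
b=cv2.imread('pics/top0.png')[130:290,110:430]
cv2.imwrite('pics/top0c.png',cv2.resize(b,None,fx=2.5,fy=2.5,interpolation=cv2.INTER_CUBIC))
b=cv2.imread('pics/scene0.png')[120:320,160:400]
cv2.imwrite('pics/scene0c.png',cv2.resize(b,None,fx=3,fy=3,interpolation=cv2.INTER_CUBIC))
E
```

```text
(no output)
```

View pics/top0c.png

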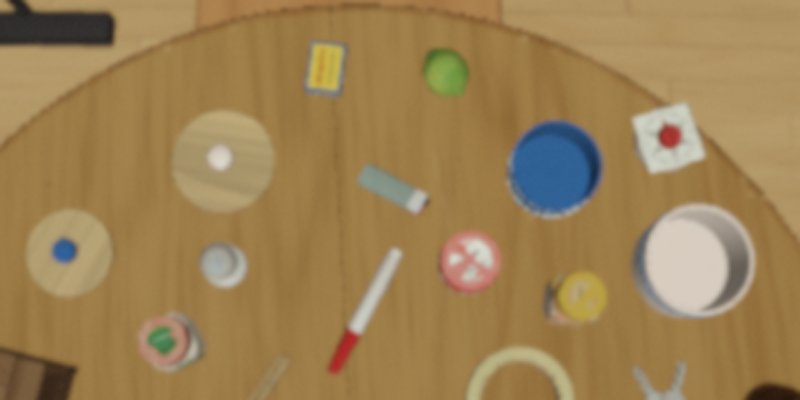

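View pics/scene0c.png

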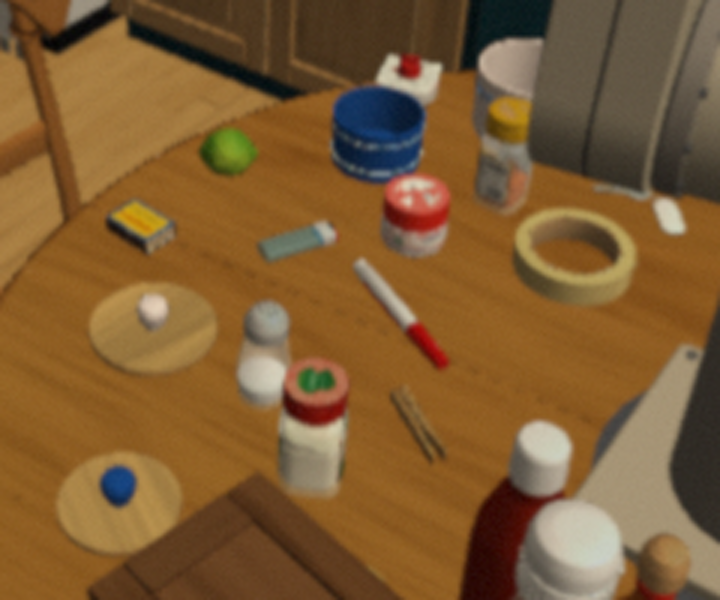

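```bash
python3 - <<'E'
from h import *
f=lambda l:np.array(l,float)/2.5+[110,130]
def P(n,l,z): print(n,np.round(onz('top',f(l),z),1).tolist())
P('matchbox ctr+corners',[[325,69],[313,42],[347,43],[341,96],[306,94]],15)
P('lime',[[446,73]],23)
P('lighter c,ends,',[[394,189],[364,174],[424,204]],12)
P('crocklid disc L R T B',[[172,161],[275,161],[223,110],[223,212]],15)
P('knob',[[219,157]],44)
P('tinlid disc',[[26,252],[112,252],[69,208],[69,297]],15)
P('knob',[[64,250]],44)
P('tin rim LRTB',[[510,166],[603,166],[556,120],[556,215]],54)
P('crock rim',[[640,260],[754,260],[697,203],[697,317]],74)
P('spice cap',[[582,296]],100)
P('salt top',[[221,262]],90)
P('balm top',[[471,261]],50)
b=cv2.imread('pics/top0.png');h=cv2.cvtColor(b,cv2.COLOR_BGR2HSV)
for n,lo,hi,roi,z in [('yellow',(22,120,120),(35,255,255),(225,140,255,175),15),('lime',(36,100,50),(60,255,255),(270,140,305,175),23),('lighter',(60,20,60),(115,120,200),(245,185,290,225),12),('tin',(100,120,40),(120,255,255),(300,170,360,225),54),('bknob',(100,120,40),(120,255,255),(120,215,150,245),32)]:
    x0,y0,x1,y1=roi;m=np.zeros(h.shape[:2],np.uint8);m[y0:y1,x0:x1]=cv2.inRange(h,lo,hi)[y0:y1,x0:x1]
    c=max(cv2.findContours(m,0,2)[0],key=cv2.contourArea);r=cv2.minAreaRect(c);mo=cv2.moments(c)
    w=onz('top',cv2.boxPoints(r),z)
    print(n,cv2.contourArea(c),np.round(onz('top',[[mo['m10']/mo['m00'],mo['m01']/mo['m00']]],z),1),np.round(w,0).tolist())
E
```

```text
matchbox ctr+corners [[551.4, 41.8], [579.7, 54.7], [579.1, 20.2], [523.6, 24.9], [525.1, 60.2]]
lime [[547.0, -79.9]]
lighter c,ends, [[430.4, -29.6], [445.0, 0.4], [415.9, -59.5]]
crocklid disc L R T B [[454.3, 192.3], [456.0, 89.0], [507.3, 143.3], [403.9, 138.8]]
knob [[453.5, 140.8]]
tinlid disc [[359.7, 335.2], [361.8, 247.8], [404.9, 294.1], [316.3, 288.5]]
knob [[359.7, 288.0]]
tin rim LRTB [[447.5, -139.7], [449.1, -229.4], [493.5, -184.6], [400.9, -183.4]]
crock rim [[357.0, -258.5], [358.2, -367.3], [411.4, -314.2], [304.7, -311.1]]
spice cap [[321.2, -198.9]]
salt top [[347.2, 127.9]]
balm top [[356.3, -103.0]]
yellow 154.5 [[555.   42.9]] [[576.0, 58.0], [577.0, 30.0], [535.0, 29.0], [535.0, 56.0]]
lime 190.0 [[549.7 -80. ]] [[536.0, -53.0], [575.0, -65.0], [562.0, -105.0], [523.0, -93.0]]
lighter 85.5 [[433.8 -21.4]] [[438.0, 3.0], [451.0, -3.0], [430.0, -45.0], [418.0, -40.0]]
tin 857.0 [[ 448.8 -182.7]] [[488.0, -142.0], [489.0, -222.0], [409.0, -221.0], [407.0, -142.0]]
bknob 32.0 [[360.9 292.2]] [[361.0, 303.0], [372.0, 292.0], [361.0, 281.0], [350.0, 291.0]]
```

View pics/wrist0.png

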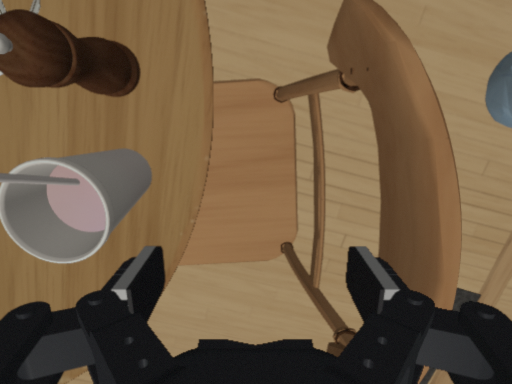

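```bash
python3 - <<'E'
from h import *
go(551,41,230,-95)
E
python3 -m pendant '[[[-1,0.1,0,0.4],[-1,0.1,0,0.4],[-1,0.1,0,0.4],[-1,0.1,0,0.4],[-1,0.1,0,0.4],[-1,0.1,0,0.4],[-1,0.1,0,0.4],[-1,0.1,0,0.4],[-1,0.1,0,0.4],[-1,0.1,0,0.4]]]' 0.4
python3 - <<'E'
from h import *
go(551,41,230,-95)
E
```

```text
at [ 150.6 -580.3  230.5] rot [-1.80e+02  1.00e-01 -7.55e+01] d(units) [-25.05 -27.18   0.06] turn units 4.26 gap 85.5 F [ 0.4 -0.4  0.6] t 0.15
time: 0.98
tool_pos: [107.7, -376.1, 225.2]
tcp_rot: [179.9, 0.5, -94.7]
ft_force: [-0.5, -0.0, 0.3]
finger_gap: 60.0
at [ 107.7 -376.1  225.2] rot [179.9   0.5 -94.7] d(units) [-22.59 -20.4   -0.08] turn units 0.08 gap 60.0 F [-0.5 -0.   0.3] t 0.98
```

```bash

python3 -m pendant '[[[-0.5,-1,0,0],[-0.5,-1,0,0],[-0.5,-1,0,0],[-0.5,-1,0,0],[-0.8,-1,0,0],[-0.8,-1,0,0],[-0.8,-1,0,0],[-1,-1,0,0],[-1,-1,0,0],[-1,-1,0,0]]]'
python3 -m pendant '[[[-1,-1,0,0],[-1,-1,0,0],[-1,-1,0,0],[-1,-0.9,0,0],[-1,-0.9,0.2,0],[-1,-0.9,0.2,0],[-1,-0.9,0.2,0],[-1,-0.9,0.2,0],[-1,-0.9,0.2,0],[-1,-0.9,0.2,0]]]'
python3 - <<'E'
from h import *
go(551,41,230,-95)
E
```

```text
time: 1.82
tool_pos: [323.5, -237.9, 224.4]
tcp_rot: [179.8, 0.5, -95.4]
ft_force: [0.1, -0.2, -0.3]
finger_gap: 59.6
time: 2.65
tool_pos: [536.0, -43.2, 199.4]
tcp_rot: [179.8, 0.4, -95.3]
ft_force: [0.1, 0.2, 0.2]
finger_gap: 59.7
at [536.  -43.2 199.4] rot [179.8   0.4 -95.3] d(units) [-4.27 -0.35 -1.5 ] turn units -0.06 gap 59.7 F [0.1 0.2 0.2] t 2.65
```

```bash

python3 -m pendant '[[[-1,0,0.5,0],[-1,0,0.5,0],[-1,0,0.5,0],[-0.8,-0.3,0.5,0],[-0.4,0,0.5,0],[0,0,0.5,0],[0,0,0.5,0],[0,0,0.5,0],[0,0,0.2,0],[0,0,0,0]]]'
python3 - <<'E'
from h import *
go(551,41,3,-95)
save('wrist','w1')
E
```

```text
time: 3.48
tool_pos: [550.1, 46.6, 106.7]
tcp_rot: [179.5, 0.4, -95.0]
ft_force: [-0.3, -0.1, -0.4]
finger_gap: 59.8
at [550.1  46.6 106.7] rot [179.5   0.4 -95. ] d(units) [ 0.31 -0.12  5.18] turn units -0.01 gap 59.8 F [-0.3 -0.1 -0.4] t 3.48
```

View pics/w1.png

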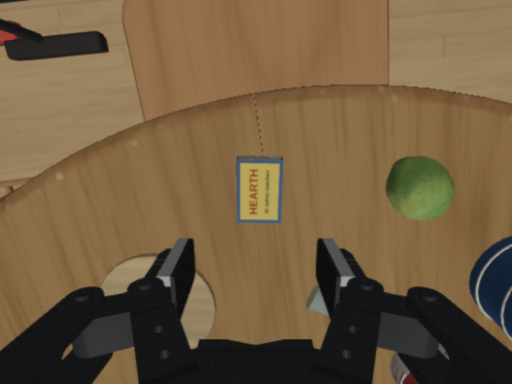

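```bash
python3 - <<'E'
from h import *
p=onz('wrist',[[237,157],[282,158],[281,222],[238,222]],15);print(p,p.mean(0))
a=(p[0]+p[1]-p[2]-p[3]);print(np.degrees(np.arctan2(a[1],a[0])))
print(onz('wrist',[[420,188]],23), onz('top',[[288.4,159]],23))
c=p.mean(0); go(c[0],c[1],2,-95)
E
```

```text
[[582.03685329  58.59847475]
 [578.28281399  24.5987571 ]
 [526.13573347  28.7159622 ]
 [529.12820443  63.40044628]] [553.8959013   43.82841008]
-4.852744727482137
[[547.93022829 -77.09130639]] [[547.53098588 -79.85544471]]
at [550.1  46.5 107.1] rot [179.5   0.4 -95.1] d(units) [ 0.15 -0.24  5.25] turn units -0.01 gap 60.0 F [-0.4 -0.8 -0.5] t 3.53
```

```bash

python3 -m pendant '[[[0.2,-0.1,0.8,0],[0,0,0.8,0],[0,0,0.8,0],[0,0,0.8,0],[0,0,0.7,0],[0,0,0.5,0],[0,0,0.4,0],[0,0,0.2,0],[0,0,0,0],[0,0,0,0]]]'
python3 - <<'E'
from h import *
go(552.5,42.5,2,-95)
E
```

```text
time: 4.37
tool_pos: [558.1, 37.4, 10.9]
tcp_rot: [-179.7, 0.4, -95.5]
ft_force: [0.4, 0.0, 0.1]
finger_gap: 60.0
at [558.1  37.4  10.9] rot [-179.7    0.4  -95.5] d(units) [-0.22  0.3   0.45] turn units -0.1 gap 60.0 F [0.4 0.  0.1] t 4.37
```

```bash

python3 -m pendant '[[[-0.2,0.3,0.2,0],[0,0,0.2,0],[0,0,0,0],[0,0,0,0],[0,0,0,0],[0,0,0,0],[0,0,0,0],[0,0,0,0],[0,0,0,0],[0,0,0,0]]]'
python3 - <<'E'
from h import *
go(552.5,42.5,2,-95)
save('wrist','w2')
E
```

```text
time: 5.2
tool_pos: [554.7, 42.8, 5.8]
tcp_rot: [-179.4, 0.4, -95.4]
ft_force: [-0.3, 0.6, 0.7]
finger_gap: 59.9
at [554.7  42.8   5.8] rot [-179.4    0.4  -95.4] d(units) [0.03 0.11 0.19] turn units -0.09 gap 59.9 F [-0.3  0.6  0.7] t 5.2
```

View pics/w2.png

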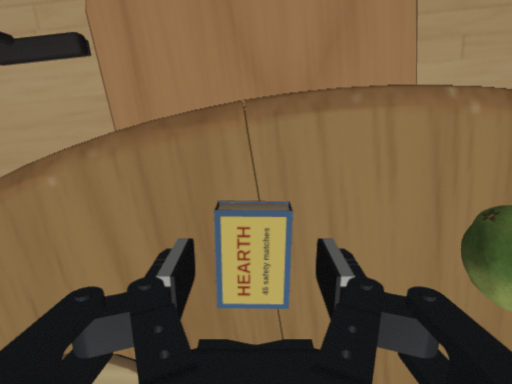

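```bash

python3 -m pendant '[[[0,0.1,0.2,0],[0,0,0,0],[0,0,0,0],[0,0,0,0],[0,0,0,0],[0,0,0,0],[0,0,0,0],[0,0,0,0],[0,0,0,0],[0,0,0,0]]]' -0.5 30
python3 -m pendant '[[[0,0,-0.8,0],[0,0,-1,0],[0,0,-1,0],[0,0,-1,0],[0,0,-0.8,0],[0,0,0,0],[0,0,0,0],[0,0,0,0],[0,0,0,0],[0,0,0,0]]]'
python3 - <<'E'
from h import *
go(447.5,-184,100,-95)
save('wrist','w3')
E
```

```text
time: 6.08
tool_pos: [552.9, 42.9, 1.6]
tcp_rot: [-179.3, 0.4, -95.4]
ft_force: [-0.5, -0.5, 0.8]
finger_gap: 36.7
time: 6.92
tool_pos: [547.7, 42.4, 91.5]
tcp_rot: [-179.8, 0.4, -95.4]
ft_force: [-0.1, -0.4, -0.9]
finger_gap: 36.5
at [547.7  42.4  91.5] rot [-179.8    0.4  -95.4] d(units) [11.74  3.91 -0.51] turn units -0.09 gap 36.5 F [-0.1 -0.4 -0.9] t 6.92
```

View pics/w3.png

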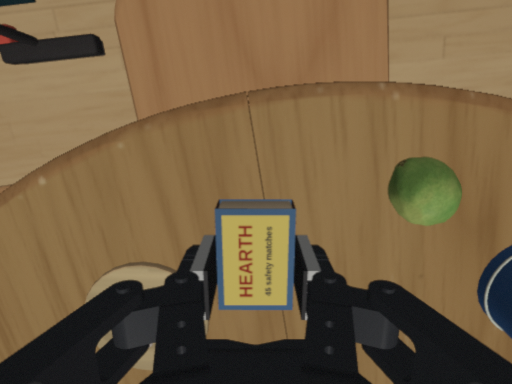

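```bash

python3 -m pendant '[[[1,0.3,-0.3,0],[1,0.3,-0.3,0],[1,0.3,-0.3,0],[1,0.3,0,0],[1,0.3,0,0],[1,0.3,0,0],[1,0.3,0,0],[1,0.3,0,0],[1,0.3,0,0],[1,0.3,0,0]]]'
python3 -m pendant '[[[1,0.3,0,0],[0.8,0.3,0,0],[0,0.3,0,0],[0,0,0,0],[0,0,0,0],[0,0,0,0],[0,0,0,0],[0,0,0,0],[0,0,0,0],[0,0,0,0]]]'
python3 - <<'E'
from h import *
go(447.5,-184,100,-95)
save('wrist','w4'); save('top','t4',2.5,(110,130,430,290))
E
```

```text
time: 7.8
tool_pos: [460.8, -153.9, 99.0]
tcp_rot: [179.3, 0.6, -95.0]
ft_force: [0.3, 0.4, -0.1]
finger_gap: 36.7
time: 8.63
tool_pos: [435.6, -188.6, 94.2]
tcp_rot: [178.9, 0.7, -95.1]
ft_force: [0.3, -0.4, -0.3]
finger_gap: 36.8
at [ 435.6 -188.6   94.2] rot [178.9   0.7 -95.1] d(units) [-0.29 -0.57 -0.3 ] turn units -0.03 gap 36.8 F [ 0.3 -0.4 -0.3] t 8.63
```

View pics/w4.png

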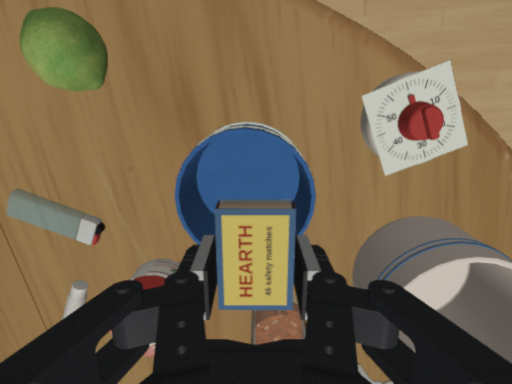

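View pics/t4.png

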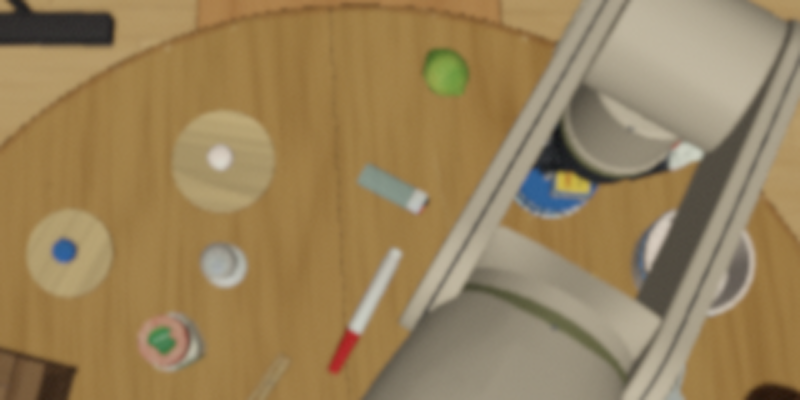

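```bash
python3 - <<'E'
from h import *
print('tin rim',onz('wrist',[[176.5,195],[314.5,195],[246,126]],54))
print('box top ctr',onz('wrist',[[255.5,260]],94.2+16))
print('lime',onz('wrist',[[65,49]],25))
print('lighter ends',onz('wrist',[[12,201],[99,231],[55.5,216]],12))
go(447.5,-184,100,-95)
E
```

```text
tin rim [[ 455.90079915 -141.08814182]
 [ 448.63314442 -225.36611155]
 [ 493.4935685  -187.76286417]]
box top ctr [[ 438.96883634 -188.96187807]]
lime [[548.06514127 -78.35633586]]
lighter ends [[ 4.49597134e+02 -3.90090840e-01]
 [ 4.19165025e+02 -6.17916617e+01]
 [ 4.34578477e+02 -3.07143643e+01]]
at [ 435.5 -188.8   94.3] rot [178.9   0.7 -95.1] d(units) [-0.3  -0.57 -0.29] turn units -0.03 gap 36.8 F [ 0.1  0.  -0.6] t 8.73
```

```bash

python3 -m pendant '[[[-0.25,-0.55,0.2,0],[0,0,0.2,0],[0,0,0.2,0],[0,0,0.2,0],[0,0,0,0],[0,0,0,0],[0,0,0,0],[0,0,0,0],[0,0,0,0],[0,0,0,0]]]'
python3 - <<'E'
from h import *
go(446.5,-184,8,-95)
save('wrist','w5')
E
```

```text
time: 9.57
tool_pos: [445.7, -184.9, 77.1]
tcp_rot: [178.8, 0.7, -95.1]
ft_force: [-0.0, 0.1, -0.1]
finger_gap: 36.7
at [ 445.7 -184.9   77.1] rot [178.8   0.7 -95.1] d(units) [-0.   -0.11  3.46] turn units -0.03 gap 36.7 F [-0.   0.1 -0.1] t 9.57
```

View pics/w5.png

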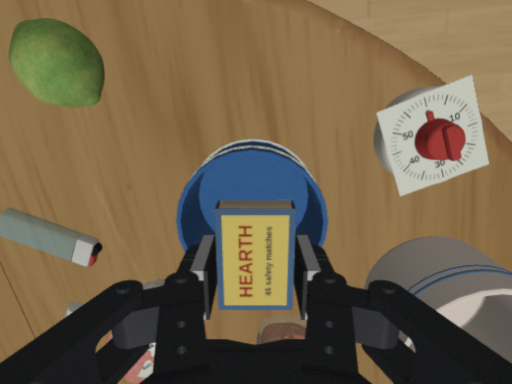

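```bash

python3 -m pendant '[[[0,-0.05,0.5,0],[0,0,0.5,0],[0,0,0.5,0],[0,0,0.4,0],[0,0,0.3,0],[0,0,0,0],[0,0,0,0],[0,0,0,0],[0,0,0,0],[0,0,0,0]]]'
python3 - <<'E'
from h import *
go(446.5,-184,8,-95)
save('wrist','w6')
E
```

```text
time: 10.45
tool_pos: [444.8, -183.7, 27.0]
tcp_rot: [178.7, 0.8, -95.1]
ft_force: [0.4, 0.4, 0.0]
finger_gap: 36.2
at [ 444.8 -183.7   27. ] rot [178.7   0.8 -95.1] d(units) [ 0.02 -0.11  0.95] turn units -0.03 gap 36.2 F [0.4 0.4 0. ] t 10.45
```

View pics/w6.png

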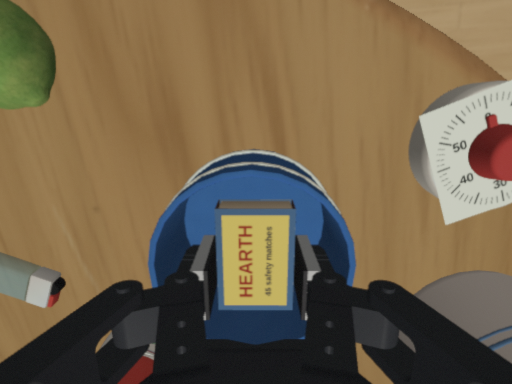

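Well centred in the tin. Lower and open slightly.

```bash

python3 -m pendant '[[[0,-0.1,0.3,0],[0,0,0.3,0],[0,0,0.25,0],[0,0,0.1,0],[0,0,0,0],[0,0,0,0],[0,0,0,0],[0,0,0,0],[0,0,0,0],[0,0,0,0]]]'
python3 -m pendant '[[[0,0,0,0],[0,0,0,0],[0,0,0,0],[0,0,0,0],[0,0,-0.2,0],[0,0,-0.8,0],[0,0,-1,0],[0,0,-1,0],[0,0,-1,0],[0,0,-1,0]]]' -0.02
python3 - <<'E'
from h import *
go(433,-30,100,154)
save('wrist','w7')
E
```

```text
time: 11.33
tool_pos: [450.9, -187.9, 12.7]
tcp_rot: [179.1, 0.4, -95.1]
ft_force: [-2.7, 1.5, 6.2]
finger_gap: 36.2
time: 12.17
tool_pos: [447.2, -185.2, 108.4]
tcp_rot: [178.4, 0.7, -95.1]
ft_force: [0.0, 0.8, -1.0]
finger_gap: 41.6
at [ 447.2 -185.2  108.4] rot [178.4   0.7 -95.1] d(units) [-7.66  1.38  0.55] turn units -15.07 gap 41.6 F [ 0.   0.8 -1. ] t 12.17
```

View pics/w7.png

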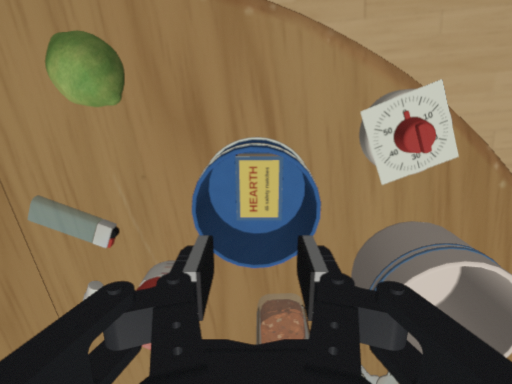

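```bash
python3 - <<'E'
from h import *
print('joints',sense()['joint_pos'])
print('tin rim',onz('wrist',[[193,205],[319.5,205],[256,139.5],[256,269]],54))
print('box',onz('wrist',[[259,189]],19))
print('lime',onz('wrist',[[87,69]],25))
print('lighter ends',onz('wrist',[[33,208],[112,237],[72,222]],12))
E
python3 -m pendant '[[[-1,0.2,0,-1],[-1,0.2,0,-1],[-1,0,0,-1],[-0.9,-0.2,0,-1],[-0.9,-0.4,0,-1],[-0.8,-0.6,0,-1],[-0.7,-0.8,0,-1],[-0.4,-0.6,0,-1],[0,0,0,-1],[0,0,0,-1]]]' 0.1
python3 - <<'E'
from h import *
go(433,-30,100,154)
E
```

```text
joints [-2.85754016e+01 -3.58659636e+00  1.09255143e+02  6.53641714e-03
  7.57479579e+01  6.64729973e+01]
tin rim [[ 456.14287977 -143.35684076]
 [ 448.79080565 -229.44059623]
 [ 496.77657612 -190.22162955]
 [ 402.86924788 -181.9539054 ]]
box [[ 453.07081953 -188.50925735]]
lime [[551.24893343 -77.79266107]]
lighter ends [[450.6038464    1.86544088]
 [418.74732461 -58.53702202]
 [435.37749244 -27.64433241]]
time: 13.05
tool_pos: [471.7, -34.7, 115.9]
tcp_rot: [179.6, 0.7, -47.4]
ft_force: [-0.5, -0.2, -0.3]
finger_gap: 47.1
at [471.7 -34.7 115.9] rot [179.6   0.7 -47.4] d(units) [-1.47  1.26  0.82] turn units -4.67 gap 47.1 F [-0.5 -0.2 -0.3] t 13.05
```

```bash

python3 -m pendant '[[[-0.75,0.65,0,-0.3],[-0.75,0.6,0.1,-0.4],[0,0,0,-1],[0,0,0,-1],[0,0,0,-1],[0,0,0,-1],[0,0,0,0],[0,0,0,0],[0,0,0,0],[0,0,0,0]]]' 
python3 - <<'E'
from h import *
go(434,-28.5,100,154)
save('wrist','w8')
E
```

```text
time: 13.88
tool_pos: [430.2, -30.1, 110.8]
tcp_rot: [179.8, 0.9, -24.8]
ft_force: [0.0, 0.5, -0.2]
finger_gap: 47.1
at [430.2 -30.1 110.8] rot [179.8   0.9 -24.8] d(units) [ 0.15 -0.15  0.54] turn units 0.27 gap 47.1 F [ 0.   0.5 -0.2] t 13.88
```

View pics/w8.png

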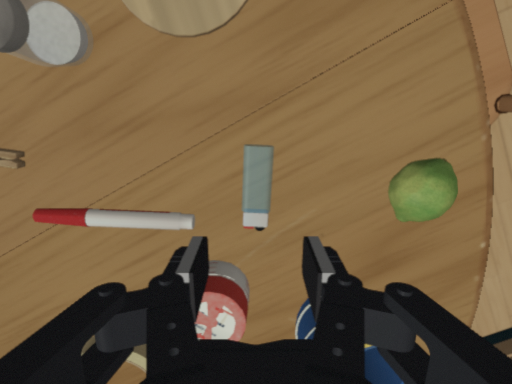

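```bash
python3 - <<'E'
from h import *
p=onz('wrist',[[245,145.5],[272,146],[269,228],[243,227]],12);print(p.mean(0))
a=p[0]+p[1]-p[2]-p[3];print(np.degrees(np.arctan2(a[1],a[0])))
c=p.mean(0); go(c[0],c[1],2,154)
E
```

```text
[431.92784328 -24.74314058]
63.63471706325411
at [430.3 -30.1 110.8] rot [179.8   0.9 -24.8] d(units) [ 0.05 -0.3   5.44] turn units 0.27 gap 47.1 F [-0.2  0.  -0.4] t 13.93
```

```bash

python3 -m pendant '[[[0.1,-0.2,0.8,0.2],[0,0,0.8,0],[0,0,0.8,0],[0,0,0.8,0],[0,0,0.7,0],[0,0,0.4,0],[0,0,0.2,0],[0,0,0.1,0],[0,0,0,0],[0,0,0,0]]]' 
python3 - <<'E'
from h import *
go(432,-27,2,154)
save('wrist','w9')
E
```

```text
time: 14.77
tool_pos: [435.5, -27.7, 17.6]
tcp_rot: [179.8, 0.6, -26.3]
ft_force: [-0.1, 0.3, -0.6]
finger_gap: 46.9
at [435.5 -27.7  17.6] rot [179.8   0.6 -26.3] d(units) [-0.17  0.04  0.78] turn units -0.06 gap 46.9 F [-0.1  0.3 -0.6] t 14.77
```

View pics/w9.png

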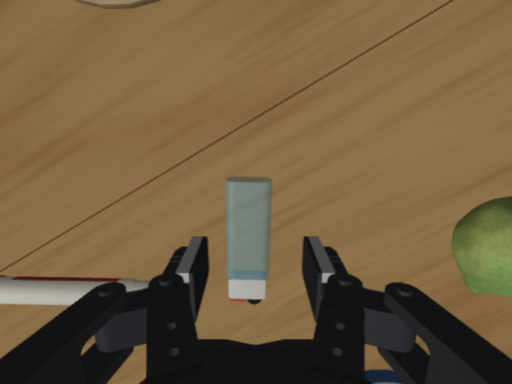

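```bash
python3 - <<'E'
from h import *
c=onz('wrist',[[248,238.5]],12)[0];print(c)
go(c[0],c[1],1.5,154)
E
```

```text
[433.61836793 -21.53255936]
at [435.7 -27.7  17.8] rot [179.8   0.6 -26.3] d(units) [-0.22 -0.23  0.82] turn units -0.06 gap 46.9 F [ 0.2 -0.8  0.4] t 14.82
```

```bash

python3 -m pendant '[[[-0.2,-0.2,0.3,0],[0,0,0.3,0],[0,0,0.2,0],[0,0,0.1,0],[0,0,0,0],[0,0,0,0],[0,0,0,0],[0,0,0,0],[0,0,0,0],[0,0,0,0]]]' 
python3 - <<'E'
from h import *
go(432.5,-23,1,154)
E
```

```text
time: 15.65
tool_pos: [435.5, -22.0, 0.1]
tcp_rot: [179.9, 0.3, -26.3]
ft_force: [0.4, -0.0, 0.2]
finger_gap: 47.0
at [ 4.355e+02 -2.200e+01  1.000e-01] rot [179.9   0.3 -26.3] d(units) [-0.11  0.11 -0.04] turn units -0.06 gap 47.0 F [ 0.4 -0.   0.2] t 15.65
```

```bash

python3 -m pendant '[[[-0.1,0.1,-0.05,0],[0,0,0,0],[0,0,0,0],[0,0,0,0],[0,0,0,0],[0,0,0,0],[0,0,0,0],[0,0,0,0],[0,0,0,0],[0,0,0,0]]]' -0.8 30
python3 -m pendant '[[[0,0,-0.8,0],[0,0,-1,0],[0,0,-1,0],[0,0,-1,0],[0,0,-0.8,0],[0,0,-0.5,0],[0.7,0.7,0,0],[0.7,0.7,0,0],[0.7,0.7,0,0],[0.7,0.7,0,0]]]'
python3 - <<'E'
from h import *
go(451,-186,100,154)
save('wrist','w10')
E
```

```text
time: 16.48
tool_pos: [432.9, -23.1, 1.6]
tcp_rot: [179.9, 0.3, -26.3]
ft_force: [-0.5, -0.2, -0.3]
finger_gap: 23.5
time: 17.32
tool_pos: [457.4, -97.2, 106.6]
tcp_rot: [179.9, 0.5, -26.0]
ft_force: [-0.1, -0.3, -1.2]
finger_gap: 22.8
at [457.4 -97.2 106.6] rot [179.9   0.5 -26. ] d(units) [1.66 4.13 0.32] turn units 0.0 gap 22.8 F [-0.1 -0.3 -1.2] t 17.32
```

View pics/w10.png

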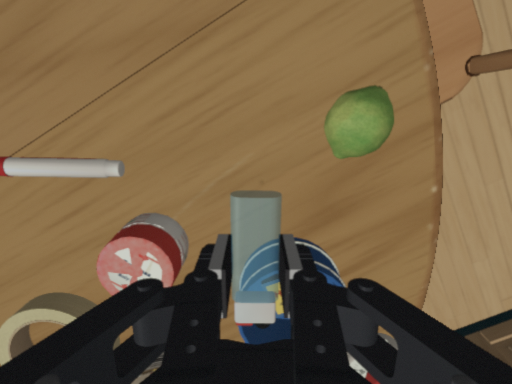

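```bash
python3 - <<'E'
from h import *
c=onz('wrist',[[256,256]],106.6+12)[0];T=toolT();print(c-T[:2,3], (T[:3,:3].T@np.r_[c-T[:2,3],0]))
E
python3 -m pendant '[[[0.5,0.8,0,0],[0.5,0.8,0,0],[0.5,0.8,0,0],[0.1,0.8,0,0],[0,0.8,0,0],[0,0,0,0],[0,0,0,0],[0,0,0,0],[0,0,0,0],[0,0,0,0]]]'
python3 - <<'E'
from h import *
go(451,-186,100,154)
save('wrist','w11')
E
```

```text
[1.31952964 3.62493522] [-0.40569161 -3.8362266  -0.0096745 ]
time: 18.2
tool_pos: [451.1, -189.2, 103.7]
tcp_rot: [179.9, 0.6, -26.2]
ft_force: [1.1, 0.8, -0.9]
finger_gap: 23.0
at [ 451.1 -189.2  103.7] rot [179.9   0.6 -26.2] d(units) [-0.07 -0.14  0.19] turn units -0.04 gap 23.0 F [ 1.1  0.8 -0.9] t 18.2
```

View pics/w11.png

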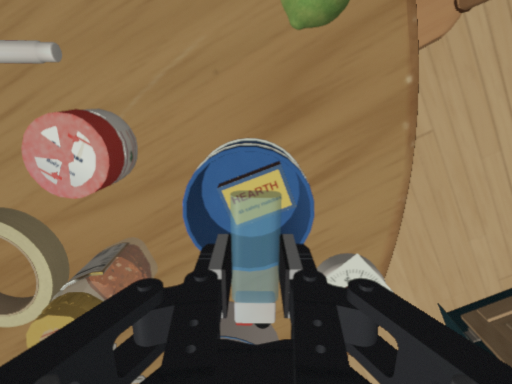

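```bash
python3 - <<'E'
from h import *
p=onz('wrist',[[184,208],[313.5,208],[249,142]],54);T=toolT()
for q in p: print(q,T[:3,:3].T@np.r_[q-T[:2,3],0])
c=onz('wrist',[[255.5,260]],103.7+12)[0];print(T[:3,:3].T@np.r_[c-T[:2,3],0])
print(onz('wrist',[[184,208],[313.5,208]],54).mean(0))
E
```

```text
[ 410.5952037  -162.65837847] [-48.02100369  -5.88251304   0.52882077]
[ 486.70494545 -199.72329989] [36.62829781 -6.16943321 -0.42753692]
[ 468.02877459 -142.95022965] [ -5.16327726 -48.89301638  -0.05262808]
[-0.57486969 -1.96552095  0.00203126]
[ 448.65007458 -181.19083918]
```

```bash

python3 -m pendant '[[[-0.22,-0.1,0.5,0],[0,0,0.5,0],[0,0,0.5,0],[0,0,0.3,0],[0,0,0,0],[0,0,0,0],[0,0,0,0],[0,0,0,0],[0,0,0,0],[0,0,0,0]]]'
python3 - <<'E'
from h import *
go(449,-185,22,154)
save('wrist','w12')
E
```

```text
time: 19.08
tool_pos: [446.9, -182.7, 62.7]
tcp_rot: [179.9, 0.8, -26.0]
ft_force: [-0.2, -0.3, 0.2]
finger_gap: 22.8
at [ 446.9 -182.7   62.7] rot [179.9   0.8 -26. ] d(units) [0.17 0.05 2.03] turn units -0.0 gap 22.8 F [-0.2 -0.3  0.2] t 19.08
```

View pics/w12.png

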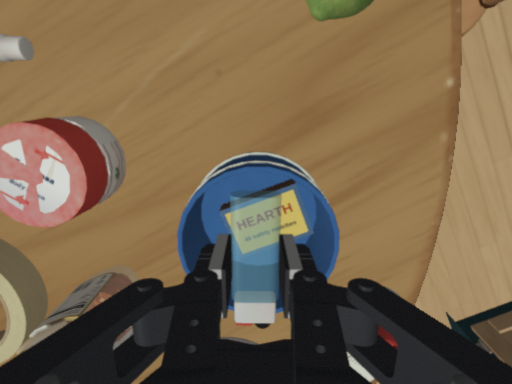

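```bash
python3 - <<'E'
from h import *
T=toolT()
for uv,z in [([178,238],54),([338.5,238],54),([258,162],54),([256,194],70),([255,323],70)]:
    q=onz('wrist',[uv],z)[0]; print(np.round(q),np.round(T[:3,:3].T@np.r_[q-T[:2,3],0],1))
E
```

```text
[ 411. -161.] [-41.9  -3.3   0.5]
[ 487. -198.] [43.  -3.8 -0.6]
[ 467. -143.] [  0.4 -44.2  -0.1]
[ 461. -153.] [ -0.4 -32.6  -0.1]
[ 430. -216.] [-0.9 37.1  0.1]
```

```bash

python3 -m pendant '[[[0.03,-0.1,0.3,0],[0,0,0.3,0],[0,0,0.3,0],[0,0,0.3,0],[0,0,0.2,0],[0,0,0.1,0],[0,0,0,0],[0,0,0,0],[0,0,0,0],[0,0,0,0]]]'
python3 - <<'E'
from h import *
go(447.5,-182,22,154)
save('wrist','w13')
E
```

```text
time: 19.97
tool_pos: [448.1, -181.0, 29.3]
tcp_rot: [179.9, 0.8, -26.0]
ft_force: [-0.0, -0.6, -0.1]
finger_gap: 22.9
at [ 448.1 -181.    29.3] rot [179.9   0.8 -26. ] d(units) [0.   0.06 0.37] turn units -0.01 gap 22.9 F [-0.  -0.6 -0.1] t 19.97
```

View pics/w13.png

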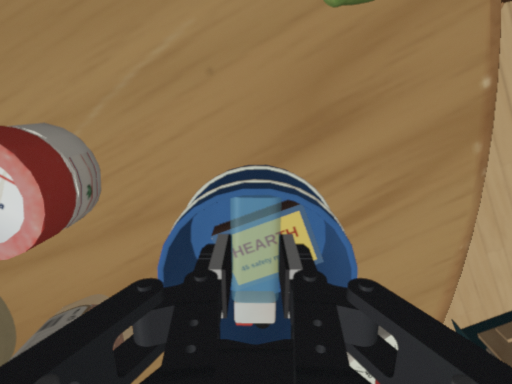

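Inside. Lower a little more and release gently.

```bash

python3 -m pendant '[[[0,0.05,0.2,0],[0,0,0.15,0],[0,0,0,0],[0,0,0,0],[0,0,0,0],[0,0,0,0],[0,0,0,0],[0,0,0,0],[0,0,0,0],[0,0,0,0]]]'
python3 -m pendant '[[[0,0,0,0],[0,0,0,0],[0,0,0,0],[0,0,0,0],[0,0,-0.2,0],[0,0,-0.8,0],[0,0,-1,0],[0,0,-1,0],[0,0,-1,0],[0,0,-0.5,0]]]' -0.25
python3 - <<'E'
from h import *
go(549,-79,100,70)
save('wrist','w14')
E
```

```text
time: 20.85
tool_pos: [448.3, -182.4, 22.6]
tcp_rot: [179.9, 0.6, -26.0]
ft_force: [1.2, 0.1, -0.6]
finger_gap: 23.0
time: 21.68
tool_pos: [446.3, -181.1, 113.5]
tcp_rot: [179.9, 1.1, -26.0]
ft_force: [0.3, -0.0, 0.1]
finger_gap: 32.0
at [ 446.3 -181.1  113.5] rot [179.9   1.1 -26. ] d(units) [ 2.39 -6.84  0.62] turn units 18.32 gap 32.0 F [ 0.3 -0.   0.1] t 21.68
```

View pics/w14.png

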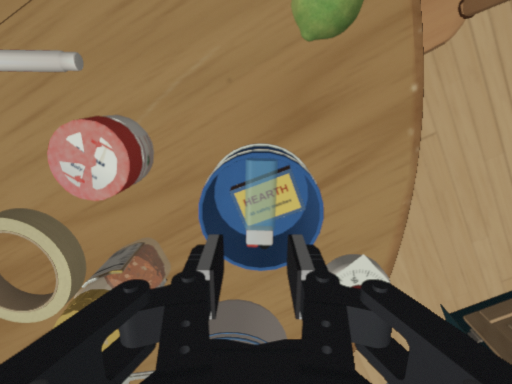

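```bash

python3 -m pendant '[[[0.3,-0.9,0,0.5],[0.3,-0.9,0,0.5],[0.3,-0.9,0,0.5],[0.3,-0.9,0,0.5],[0.3,-0.9,0,0.5],[0.2,-0.9,0,0.5],[0,-0.9,0,0.5],[0,-0.5,0,0],[0,0,0,0],[0,0,0,0]]]' 0.75
python3 - <<'E'
from h import *
go(549,-79,100,-42)
save('wrist','w15')
E
```

```text
time: 22.57
tool_pos: [554.2, -83.3, 108.4]
tcp_rot: [179.5, 1.0, -42.8]
ft_force: [0.2, 0.0, -0.8]
finger_gap: 75.0
at [554.2 -83.3 108.4] rot [179.5   1.  -42.8] d(units) [-0.33  0.02  0.43] turn units -0.18 gap 75.0 F [ 0.2  0.  -0.8] t 22.57
```

View pics/w15.png

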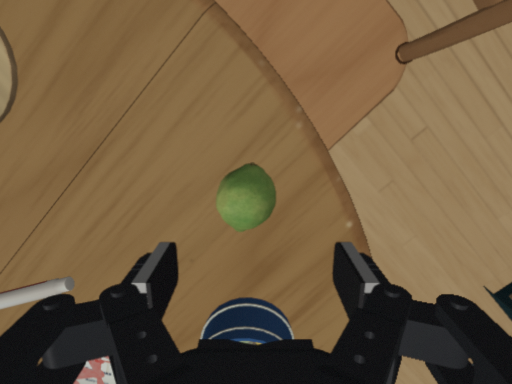

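```bash
python3 - <<'E'
from h import *
im=cv2.imread('pics/w15.png');h=cv2.cvtColor(im,cv2.COLOR_BGR2HSV);m=cv2.inRange(h,(34,90,40),(65,255,255))
c=max(cv2.findContours(m,0,2)[0],key=cv2.contourArea);print(cv2.fitEllipse(c))
mo=cv2.moments(c);u=[mo['m10']/mo['m00'],mo['m01']/mo['m00']];print(u)
q=onz('wrist',[u],23)[0];print(q);go(q[0],q[1],1,-42)
E
```

```text
((245.89366149902344, 197.4464569091797), (55.856597900390625, 64.92556762695312), 21.000642776489258)
[245.7529798602548, 197.40068111091537]
[547.80924402 -75.96218134]
at [553.9 -83.4 108.3] rot [179.5   1.  -42.8] d(units) [-0.38 -0.11  5.37] turn units -0.18 gap 74.6 F [ 0.1  0.2 -0.1] t 22.62
```

```bash

python3 -m pendant '[[[-0.35,-0.08,0.6,1],[0,0,0.7,1],[0,0,0.7,1],[0,0,0.7,0],[0,0,0.7,0],[0,0,0.4,0],[0,0,0.2,0],[0,0,0,0],[0,0,0,0],[0,0,0,0]]]' 
python3 - <<'E'
from h import *
go(548,-77.5,1)
save('wrist','w16')
E
```

```text
time: 23.45
tool_pos: [544.3, -84.3, 26.7]
tcp_rot: [179.2, 0.7, -57.2]
ft_force: [-0.1, -0.5, 0.1]
finger_gap: 74.8
at [544.3 -84.3  26.7] rot [179.2   0.7 -57.2] d(units) [-0.17 -0.36  1.28] turn units -0.0 gap 74.8 F [-0.1 -0.5  0.1] t 23.45
```

View pics/w16.png

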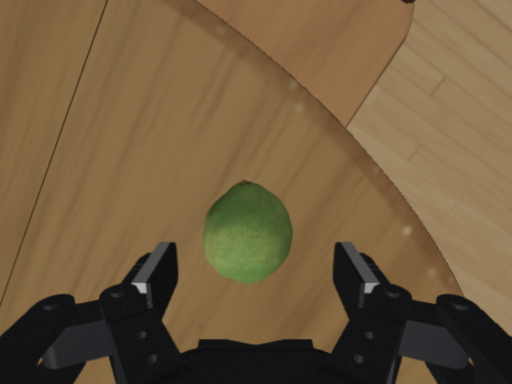

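```bash
python3 - <<'E'
from h import *
q=onz('wrist',[[248,233]],23)[0];print(q);go(q[0],q[1],1)
E
```

```text
[548.88017774 -76.22402516]
at [544.6 -84.4  27. ] rot [179.2   0.7 -57.2] d(units) [-0.21 -0.42  1.3 ] turn units -0.0 gap 74.9 F [1.2 0.2 0.6] t 23.5
```

```bash

python3 -m pendant '[[[-0.2,-0.38,0.4,0],[0,0,0.4,0],[0,0,0.3,0],[0,0,0.1,0],[0,0,0,0],[0,0,0,0],[0,0,0,0],[0,0,0,0],[0,0,0,0],[0,0,0,0]]]' 
python3 - <<'E'
from h import *
go(548.5,-77,1)
E
```

```text
time: 24.33
tool_pos: [550.7, -75.9, 2.4]
tcp_rot: [179.4, 0.5, -57.2]
ft_force: [0.1, 0.1, 0.4]
finger_gap: 74.7
at [550.7 -75.9   2.4] rot [179.4   0.5 -57.2] d(units) [-0.01  0.12  0.07] turn units -0.0 gap 74.7 F [0.1 0.1 0.4] t 24.33
```

```bash

python3 -m pendant '[[[0,0.1,0.05,0],[0,0,0,0],[0,0,0,0],[0,0,0,0],[0,0,0,0],[0,0,0,0],[0,0,0,0],[0,0,0,0],[0,0,0,0],[0,0,0,0]]]' -0.4 30
python3 -m pendant '[[[0,0,-0.4,0],[0,0,-0.6,0],[0,0,-1,0],[0,0,-1,0],[0,0,-1,0],[0,0,-1,0],[0,0,-1,0],[0,0,0,0],[0,0,0,0],[0,0,0,0]]]'
python3 - <<'E'
from h import *
go(358,-313,160)
save('wrist','w17')
E
```

```text
time: 25.17
tool_pos: [549.3, -77.4, 2.4]
tcp_rot: [179.4, 0.5, -57.2]
ft_force: [-0.4, -0.4, 0.4]
finger_gap: 43.3
time: 26.0
tool_pos: [551.0, -77.6, 135.4]
tcp_rot: [179.6, 0.3, -57.2]
ft_force: [-0.9, -0.8, -0.4]
finger_gap: 43.5
at [551.  -77.6 135.4] rot [179.6   0.3 -57.2] d(units) [ 4.65 14.5  -1.14] turn units -0.0 gap 43.5 F [-0.9 -0.8 -0.4] t 26.0
```

View pics/w17.png

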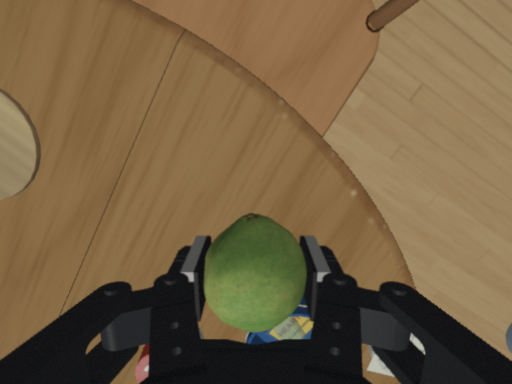

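```bash

python3 -m pendant '[[[0.32,1,0,0],[0.32,1,0,0],[0.32,1,0,0],[0.32,1,0,0],[0.32,1,0,0],[0.32,1,0,0],[0.32,1,0,0],[0.32,1,0,0],[0.32,1,0,0],[0.32,1,0,0]]]'
python3 - <<'E'
from h import *
go(358,-313,130)
E
python3 -m pendant '[[[0.3,0.8,0,0],[0.3,0.8,0,0],[0.3,0.8,0,0],[0.3,0.8,0,0],[0.2,0.4,0,0],[0,0,0,0],[0,0,0,0],[0,0,0,0],[0,0,0,0],[0,0,0,0]]]'
python3 - <<'E'
from h import *
go(358,-313,130)
save('wrist','w18'); save('top','t18',2.5,(110,130,430,290))
E
```

```text
time: 26.88
tool_pos: [405.6, -238.7, 122.5]
tcp_rot: [178.9, 1.5, -56.8]
ft_force: [1.0, 0.2, -1.0]
finger_gap: 43.6
at [ 405.6 -238.7  122.5] rot [178.9   1.5 -56.8] d(units) [ 1.79  4.03 -0.35] turn units -0.0 gap 43.6 F [ 1.   0.2 -1. ] t 26.88
time: 27.72
tool_pos: [351.5, -300.5, 112.9]
tcp_rot: [178.7, 2.6, -57.0]
ft_force: [-0.5, 0.1, -0.5]
finger_gap: 43.7
at [ 351.5 -300.5  112.9] rot [178.7   2.6 -57. ] d(units) [ 0.66  0.09 -0.88] turn units -0.0 gap 43.7 F [-0.5  0.1 -0.5] t 27.72
```

View pics/w18.png

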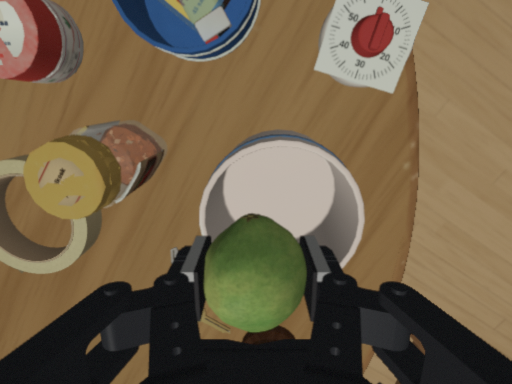

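View pics/t18.png

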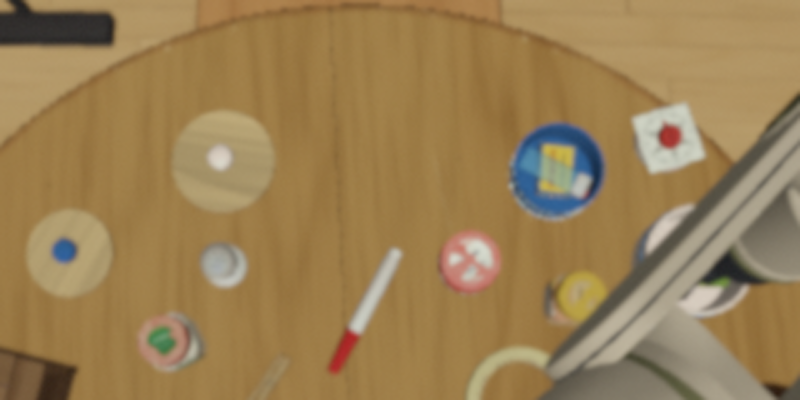

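```bash
python3 - <<'E'
from h import *
T=toolT()
for uv,z in [([200,215],74),([364.5,215],74),([282,138],74),([255,272],112.9+22)]:
    q=onz('wrist',[uv],z)[0]; print(np.round(q),np.round(T[:3,:3].T@np.r_[q-T[:2,3],0],1))
b=cv2.imread('pics/t18_raw.png')
f=lambda l:np.array(l,float)/2.5+[110,130]
print('tin LRTB',onz('top',f([[511,170],[606,170],[558,122],[558,219]]),54))
E
```

```text
[ 334. -268.] [-37.1  -3.4   1.6]
[ 391. -352.] [64.3 -5.  -3. ]
[ 402. -283.] [ 12.9 -51.4  -1.7]
[ 353. -300.] [ 0.1 -1.5 -0. ]
tin LRTB [[ 443.67068134 -140.67371709]
 [ 445.22131175 -232.19378137]
 [ 491.53375496 -186.47383083]
 [ 397.13534816 -185.27580915]]
```

```bash

python3 -m pendant '[[[0.4,0.05,0,0],[0.3,0,0.4,0],[0,0,0.4,0],[0,0,0.4,0],[0,0,0.3,0],[0,0,0,0],[0,0,0,0],[0,0,0,0],[0,0,0,0],[0,0,0,0]]]'
python3 - <<'E'
from h import *
go(362,-310,20)
save('wrist','w19')
E
```

```text
time: 28.65
tool_pos: [357.8, -312.2, 78.1]
tcp_rot: [178.7, 2.6, -56.9]
ft_force: [0.3, -0.1, -0.6]
finger_gap: 43.6
at [ 357.8 -312.2   78.1] rot [178.7   2.6 -56.9] d(units) [ 0.16 -0.3   2.89] turn units -0.0 gap 43.6 F [ 0.3 -0.1 -0.6] t 28.65
```

View pics/w19.png

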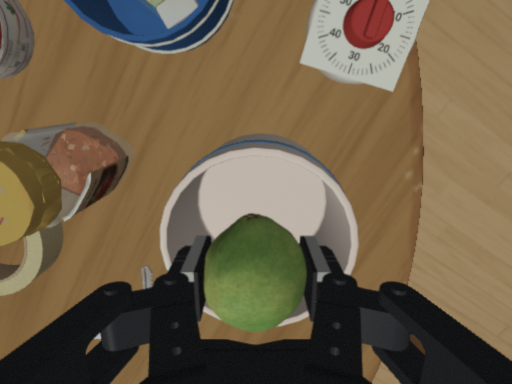

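```bash

python3 -m pendant '[[[0,0,0.5,0],[0,0,0.5,0],[0,0,0.5,0],[0,0,0.4,0],[0,0,0.4,0],[0,0,0.1,0],[0,0,0,0],[0,0,0,0],[0,0,0,0],[0,0,0,0]]]'
python3 - <<'E'
from h import *
go(358,-312,18)
E
```

```text
time: 29.53
tool_pos: [359.1, -315.0, 29.3]
tcp_rot: [178.8, 2.0, -56.9]
ft_force: [-3.1, 3.4, 8.2]
finger_gap: 43.5
at [ 359.1 -315.    29.3] rot [178.8   2.  -56.9] d(units) [-0.14 -0.05  0.57] turn units -0.0 gap 43.5 F [-3.1  3.4  8.2] t 29.53
```

```bash

python3 -m pendant '[[[-0.05,0,-0.1,0],[0,0,0,0],[0,0,0,0],[0,0,0,0],[0,0,0,0],[0,0,-0.1,0],[0,0,-0.5,0],[0,0,-1,0],[0,0,-1,0],[0,0,-1,0]]]' 0.2
python3 -m pendant '[[[0,0,-1,0],[0,0,-1,0],[0,0,-0.5,0],[0,0,0,0],[0,0,0,0],[0,0,0,0],[0,0,0,0],[0,0,0,0],[0,0,0,0],[0,0,0,0]]]'
python3 - <<'E'
from h import *
go(455,140,150)
save('wrist','w20')
E
```

```text
time: 30.37
tool_pos: [357.2, -311.0, 99.1]
tcp_rot: [178.6, 2.9, -56.9]
ft_force: [1.1, 0.8, -0.5]
finger_gap: 51.2
time: 31.2
tool_pos: [359.7, -312.6, 152.1]
tcp_rot: [178.6, 2.8, -56.9]
ft_force: [0.0, 0.0, -0.9]
finger_gap: 51.3
at [ 359.7 -312.6  152.1] rot [178.6   2.8 -56.9] d(units) [-16.34 -16.36   0.52] turn units -0.0 gap 51.3 F [ 0.   0.  -0.9] t 31.2
```

View pics/w20.png

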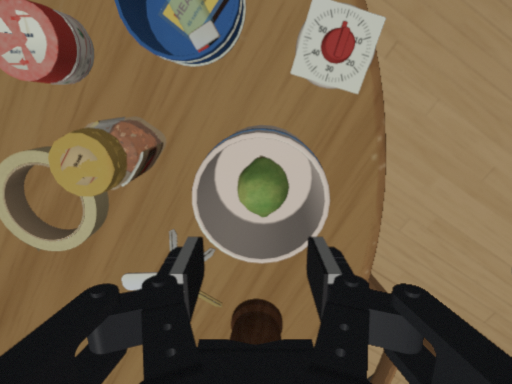

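```bash

python3 -m pendant '[[[-1,-1,0,0],[-1,-1,0,0],[-1,-1,0,0],[-1,-1,0,0],[-1,-1,0,0],[-1,-1,0,0],[-1,-1,0,0],[-1,-1,0,0],[-1,-1,0,0],[-1,-1,0,0]]]' 0.3
python3 - <<'E'
from h import *
go(455,140,150)
E
```

```text
time: 32.08
tool_pos: [417.8, -28.7, 154.4]
tcp_rot: [178.5, 3.0, -57.5]
ft_force: [0.5, 0.6, -0.5]
finger_gap: 55.4
at [417.8 -28.7 154.4] rot [178.5   3.  -57.5] d(units) [-6.1  -6.11  0.37] turn units -0.0 gap 55.4 F [ 0.5  0.6 -0.5] t 32.08
```

```bash

python3 -m pendant '[[[-1,-1,0,0],[-1,-1,0,0],[-1,-1,0,0],[-0.9,-0.9,0,0],[-0.8,-0.8,0.3,0],[-0.6,-0.6,0.3,0],[0,0,0.3,0],[0,0,0.3,0],[0,0,0,0],[0,0,0,0]]]'
python3 - <<'E'
from h import *
go(455,140,100)
save('wrist','w21')
E
```

```text
time: 32.92
tool_pos: [448.5, 130.8, 130.6]
tcp_rot: [178.4, 3.0, -57.1]
ft_force: [-0.6, -0.3, 0.5]
finger_gap: 55.6
at [448.5 130.8 130.6] rot [178.4   3.  -57.1] d(units) [-0.13 -0.57  1.52] turn units -0.0 gap 55.6 F [-0.6 -0.3  0.5] t 32.92
```

View pics/w21.png

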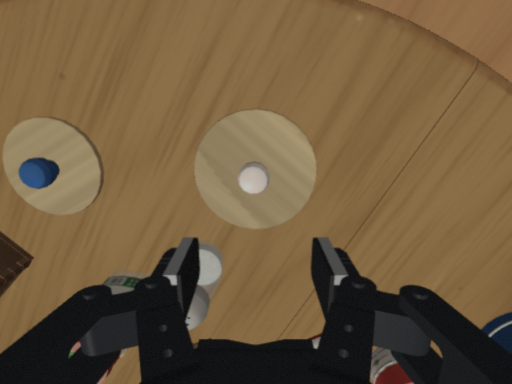

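```bash
python3 - <<'E'
from h import *
q=onz('wrist',[[254,180]],44)[0];print(q)
print(onz('wrist',[[195,168],[317,168],[255,108],[255,229]],17),onz('wrist',[[40,173]],44))
go(q[0],q[1],23)
E
```

```text
[455.93050597 142.90020323]
[[429.90789168 187.4726528 ]
 [486.46540229 102.1468649 ]
 [498.79589175 171.34688148]
 [411.09313068 114.78449624]] [[367.58477896 285.8744444 ]]
at [448.4 130.6 130.5] rot [178.4   3.  -57.1] d(units) [-0.03 -0.8   5.37] turn units -0.0 gap 55.9 F [-0.5  0.   0.1] t 32.97
```

```bash

python3 -m pendant '[[[-0.05,-0.7,0.6,0],[0,0,0.8,0],[0,0,0.8,0],[0,0,0.8,0],[0,0,0.6,0],[0,0,0.3,0],[0,0,0,0],[0,0,0,0],[0,0,0,0],[0,0,0,0]]]'
python3 - <<'E'
from h import *
go(455.5,142,23)
save('wrist','w22')
E
```

```text
time: 33.8
tool_pos: [460.4, 134.4, 54.9]
tcp_rot: [178.8, 2.8, -57.8]
ft_force: [0.6, -0.6, 0.3]
finger_gap: 55.5
at [460.4 134.4  54.9] rot [178.8   2.8 -57.8] d(units) [-0.37 -0.03  1.62] turn units -0.0 gap 55.5 F [ 0.6 -0.6  0.3] t 33.8
```

View pics/w22.png

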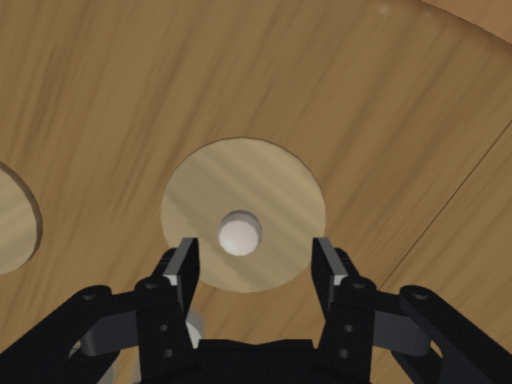

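```bash
python3 - <<'E'
from h import *
q=onz('wrist',[[239,236]],44)[0];print(q)
go(q[0],q[1],23)
E
```

```text
[457.61940281 144.43662891]
at [460.6 134.5  55.2] rot [178.8   2.7 -57.8] d(units) [-0.42 -0.17  1.63] turn units -0.0 gap 55.8 F [ 0.6 -0.3  1.7] t 33.85
```

```bash

python3 -m pendant '[[[-0.38,-0.1,0.3,0],[0,0,0.4,0],[0,0,0.3,0],[0,0,0.3,0],[0,0,0.2,0],[0,0,0,0],[0,0,0,0],[0,0,0,0],[0,0,0,0],[0,0,0,0]]]'
python3 - <<'E'
from h import *
save('wrist','w23')
q=onz('wrist',[[239,236]],44)[0]
go(456.5,143,23)
E
```

```text
time: 34.68
tool_pos: [457.2, 144.4, 23.3]
tcp_rot: [178.9, 2.7, -57.7]
ft_force: [1.0, 0.6, -0.4]
finger_gap: 55.7
at [457.3 144.4  23.4] rot [178.9   2.7 -57.7] d(units) [0.04 0.07 0.02] turn units -0.0 gap 55.4 F [ 0.1 -0.7 -0. ] t 34.73
```

View pics/w23.png

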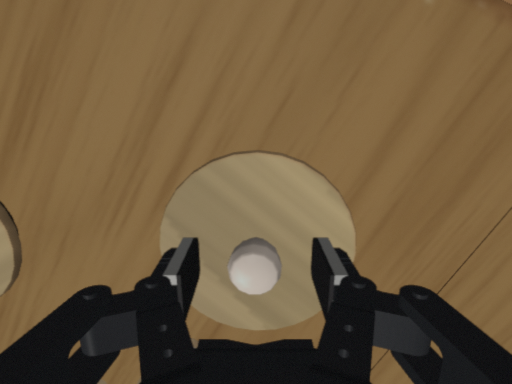

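```bash

python3 -m pendant '[[[0,0.05,0,0],[0,0,0,0],[0,0,0,0],[0,0,0,0],[0,0,0,0],[0,0,0,0],[0,0,0,0],[0,0,0,0],[0,0,0,0],[0,0,0,0]]]' -0.8 70
python3 -m pendant '[[[0,0,-0.4,0],[0,0,-0.8,0],[0,0,-1,0],[0,0,-1,0],[0,0,-1,0],[0,0,-1,0],[0,0,-1,0],[0,0,-1,0],[0,0,0,0],[0,0,0,0]]]'
python3 - <<'E'
from h import *
go(358,-313,160)
save('wrist','w24')
E
```

```text
time: 35.57
tool_pos: [457.3, 143.8, 24.7]
tcp_rot: [179.0, 2.7, -57.7]
ft_force: [-1.0, -0.8, -0.8]
finger_gap: 21.7
time: 36.4
tool_pos: [460.4, 138.6, 176.7]
tcp_rot: [178.8, 2.8, -57.7]
ft_force: [0.8, -0.3, -1.5]
finger_gap: 21.9
at [460.4 138.6 176.7] rot [178.8   2.8 -57.7] d(units) [16.38 16.38  0.39] turn units -0.0 gap 21.9 F [ 0.8 -0.3 -1.5] t 36.4
```

View pics/w24.png

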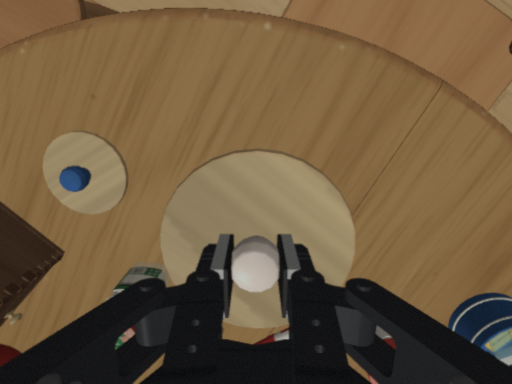

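```bash
python3 - <<'E'
from h import *
T=np.eye(4);T[:3,:3]=Rn.from_euler('xyz',[178.6,2.8,-56.9],degrees=True).as_matrix();T[:3,3]=[359.7,-312.6,152.1]
p=onz('wrist',[[193,195],[328.5,195],[261,130],[261,263]],74,T);print(p,p[:2].mean(0),p[2:].mean(0))
E
python3 -m pendant '[[[1,1,0,0],[1,1,0,0],[1,1,0,0],[1,1,0,0],[1,1,0,0],[1,1,0,0],[1,1,0,0],[1,1,0,0],[1,1,0,0],[1,1,0,0]]]'
python3 - <<'E'
from h import *
go(358,-313,160)
E
```

```text
[[ 334.58066467 -267.87637374]
 [ 390.68628062 -351.10468209]
 [ 402.62799722 -284.00463796]
 [ 315.45650086 -341.50578052]] [ 362.63347265 -309.49052791] [ 359.04224904 -312.75520924]
time: 37.28
tool_pos: [388.7, -141.3, 157.0]
tcp_rot: [178.1, 3.6, -57.2]
ft_force: [0.3, 0.8, -1.7]
finger_gap: 21.5
at [ 388.7 -141.3  157. ] rot [178.1   3.6 -57.2] d(units) [ 6.36  5.96 -0.36] turn units -0.0 gap 21.5 F [ 0.3  0.8 -1.7] t 37.28
```

```bash

python3 -m pendant '[[[0.9,0.9,0,0],[0.9,0.9,0,0],[0.9,0.9,0,0],[0.9,0.9,0,0],[0.9,0.9,0,0],[0.9,0.8,0,0],[0.7,0.5,0,0],[0,0,0,0],[0,0,0,0],[0,0,0,0]]]'
python3 - <<'E'
from h import *
T=toolT();print(T[:3,2]*24)
go(359.5,-312,120)
save('wrist','w25');save('top','t25',2.5,(110,130,430,290));save('scene','s25',2,(200,80,456,380))
E
```

```text
time: 38.12
tool_pos: [344.6, -313.0, 136.4]
tcp_rot: [177.8, 4.9, -57.6]
ft_force: [0.0, -0.3, -1.4]
finger_gap: 21.3
[ -1.89368878   1.22729897 -23.89367448]
at [ 344.6 -313.   136.4] rot [177.8   4.9 -57.6] d(units) [ 0.43 -0.69  0.76] turn units -0.0 gap 21.3 F [ 0.  -0.3 -1.4] t 38.12
```

View pics/w25.png

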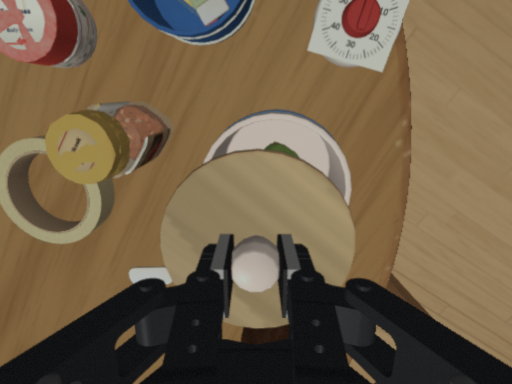

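View pics/t25.png

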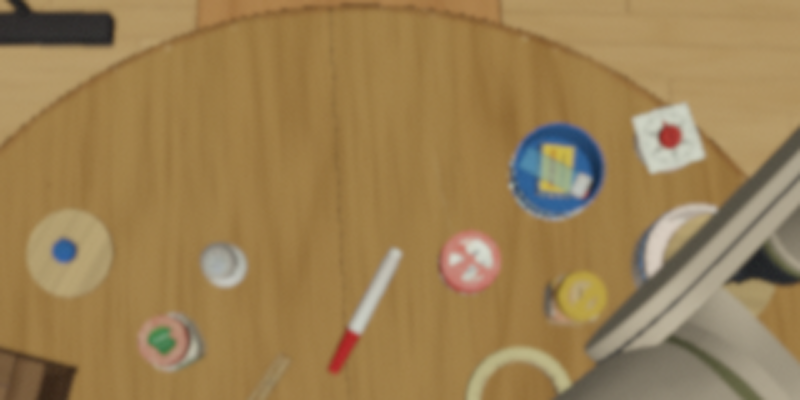

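View pics/s25.png

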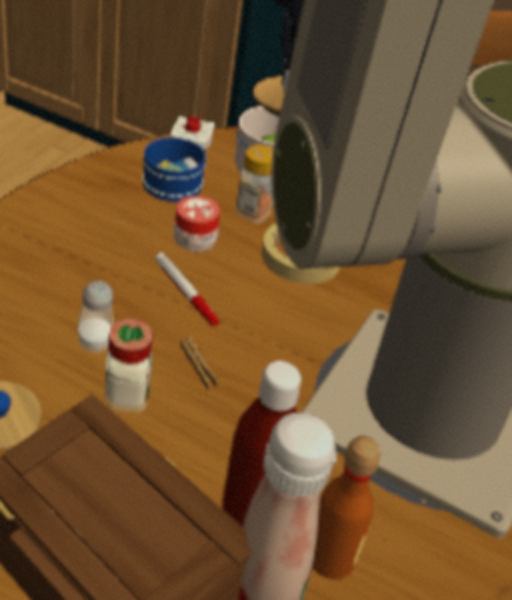

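```bash
python3 - <<'E'
from h import *
p=onz('wrist',[[275,111],[204,163],[351,180]],74);print(p)
# circle through with r=52 least squares
from scipy.optimize import least_squares
r=least_squares(lambda c:np.hypot(*(p-c).T)-52,[359,-312]);print(r.x,r.fun)
go(361.4,-313.2,120)
E
```

```text
[[ 402.85654918 -283.55109114]
 [ 348.5693882  -262.11911437]
 [ 393.25273845 -350.16160924]]
[ 358.9258153  -312.19424646] [ 0.44368147 -0.86513483 -0.81544872]
at [ 345.1 -312.6  137. ] rot [177.8   4.8 -57.5] d(units) [ 0.53 -0.7   0.78] turn units -0.0 gap 21.5 F [ 0.6  1.1 -1.4] t 38.27
```

```bash

python3 -m pendant '[[[0.25,-0.35,0,0],[0.25,-0.35,0,0],[0,0,0.3,0],[0,0,0.3,0],[0,0,0.3,0],[0,0,0.2,0],[0,0,0,0],[0,0,0,0],[0,0,0,0],[0,0,0,0]]]'
python3 - <<'E'
from h import *
T=toolT();o=T[:2,2]*24;go(359-o[0],-312-o[1],90)
save('wrist','w26')
E
```

```text
time: 39.1
tool_pos: [363.4, -309.5, 110.9]
tcp_rot: [177.8, 4.9, -57.3]
ft_force: [-0.6, -0.2, -0.9]
finger_gap: 21.8
at [ 363.4 -309.5  110.9] rot [177.8   4.9 -57.3] d(units) [0.18 0.16 1.04] turn units -0.0 gap 21.8 F [-0.6 -0.2 -0.9] t 39.1
```

View pics/w26.png

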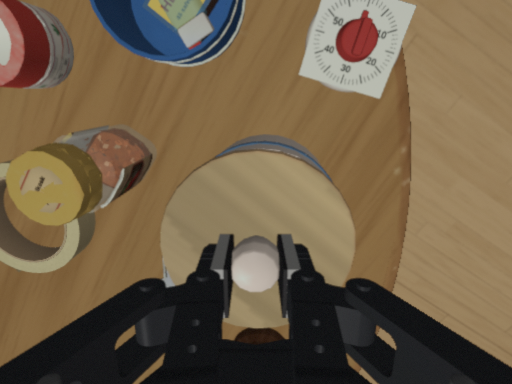

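```bash

python3 -m pendant '[[[0.18,0.14,0,0],[0,0,0.2,0],[0,0,0.2,0],[0,0,0.2,0],[0,0,0.1,0],[0,0,0,0],[0,0,0,0],[0,0,0,0],[0,0,0,0],[0,0,0,0]]]'
python3 - <<'E'
from h import *
T=toolT();o=T[:2,2]*24;go(359-o[0],-312-o[1],88)
save('wrist','w27')
E
```

```text
time: 39.98
tool_pos: [361.8, -314.4, 95.8]
tcp_rot: [177.8, 4.8, -57.3]
ft_force: [-0.0, -0.9, -1.5]
finger_gap: 21.3
at [ 361.8 -314.4   95.8] rot [177.8   4.8 -57.3] d(units) [-0.04 -0.01  0.4 ] turn units -0.0 gap 21.3 F [-0.  -0.9 -1.5] t 39.98
```

View pics/w27.png

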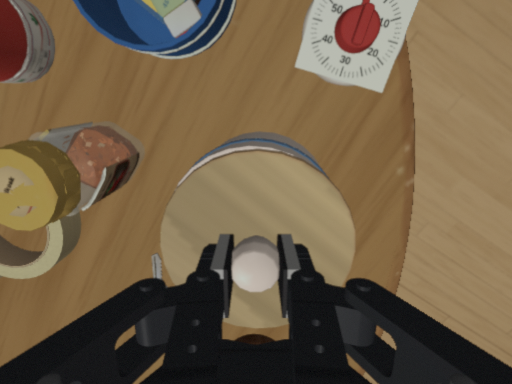

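```bash

python3 -m pendant '[[[0,0,0.1,0],[0,0,0.1,0],[0,0,0.1,0],[0,0,0.05,0],[0,0,0,0],[0,0,0,0],[0,0,0,0],[0,0,0,0],[0,0,0,0],[0,0,0,0]]]'
python3 - <<'E'
from h import *
T=toolT();o=T[:2,2]*24;go(359-o[0],-312-o[1],88)
save('wrist','w28')
E
```

```text
time: 40.87
tool_pos: [361.3, -313.9, 88.7]
tcp_rot: [177.8, 4.8, -57.3]
ft_force: [-0.2, 1.8, -1.0]
finger_gap: 21.4
at [ 361.3 -313.9   88.7] rot [177.8   4.8 -57.3] d(units) [-0.04 -0.    0.04] turn units -0.0 gap 21.4 F [-0.2  1.8 -1. ] t 40.87
```

View pics/w28.png

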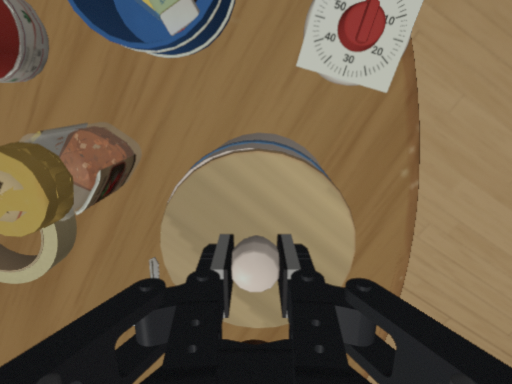

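```bash

python3 -m pendant '[[[-0.04,-0.04,0.1,0],[0,0,0.06,0],[0,0,0,0],[0,0,0,0],[0,0,0,0],[0,0,0,0],[0,0,0,0],[0,0,0,0],[0,0,0,0],[0,0,0,0]]]'
python3 -m pendant '[[[0,0,0,0],[0,0,0,0],[0,0,0,0],[0,0,0,0],[0,0,0,0],[0,0,0,0],[0,0,-0.5,0],[0,0,-1,0],[0,0,-1,0],[0,0,-1,0]]]' 0.2
python3 - <<'E'
from h import *
go(359,-312,88)
save('wrist','w29')
E
```

```text
time: 41.75
tool_pos: [361.5, -314.0, 88.4]
tcp_rot: [177.7, 4.6, -57.3]
ft_force: [-2.9, 1.1, 3.1]
finger_gap: 21.7
time: 42.58
tool_pos: [365.0, -315.2, 156.3]
tcp_rot: [177.7, 5.0, -57.3]
ft_force: [-0.6, -1.3, -0.1]
finger_gap: 51.3
at [ 365.  -315.2  156.3] rot [177.7   5.  -57.3] d(units) [0.   0.03 3.43] turn units -0.0 gap 51.3 F [-0.6 -1.3 -0.1] t 42.58
```

View pics/w29.png

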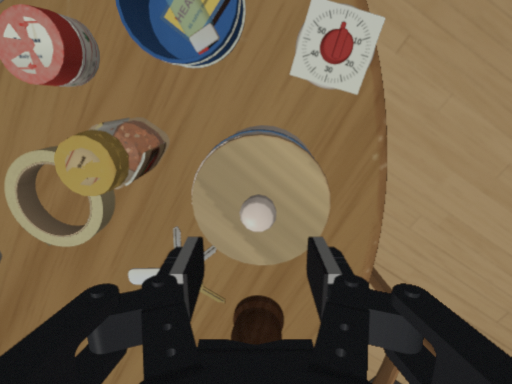

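```bash
python3 - <<'E'
from h import *
q=onz('wrist',[[258,214]],106)[0];print(q)
p=onz('wrist',[[192,200],[329.5,200],[261,135],[261,264]],80);print(p,p[:2].mean(0),p[2:].mean(0))
go(q[0],q[1],112)
E
```

```text
[ 362.93050348 -315.93485425]
[[ 333.680632   -271.91626042]
 [ 392.43458901 -357.89431923]
 [ 404.56743813 -289.34593   ]
 [ 317.35295737 -346.02505929]] [ 363.0576105  -314.90528982] [ 360.96019775 -317.68549465]
at [ 367.  -317.2  161.3] rot [177.7   4.7 -57.3] d(units) [0.03 0.04 2.47] turn units -0.0 gap 50.6 F [ 1.3 -1.3  4.3] t 42.63
```

```bash
python3 -c "
import cv2
b=cv2.imread('pics/w29.png')[110:280,170:350]
cv2.imwrite('pics/w29c.png',cv2.resize(b,None,fx=4,fy=3.5,interpolation=cv2.INTER_CUBIC))"
```

```text
(no output)
```

View pics/w29c.png

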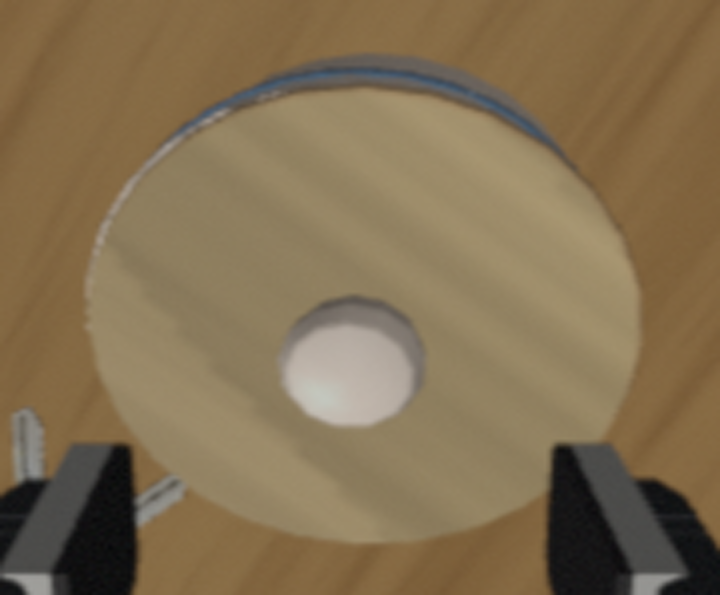

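```bash

python3 -m pendant '[[[0,0,0.3,0],[0,0,0.5,0],[0,0,0.5,0],[0,0,0.4,0],[0,0,0.3,0],[0,0,0,0],[0,0,0,0],[0,0,0,0],[0,0,0,0],[0,0,0,0]]]' -1
python3 - <<'E'
from h import *
go(361.5,-315,107)
save('wrist','w30')
E
```

```text
time: 43.47
tool_pos: [362.7, -314.1, 116.4]
tcp_rot: [177.7, 4.8, -57.3]
ft_force: [0.2, -0.4, -0.1]
finger_gap: 0.2
at [ 362.7 -314.1  116.4] rot [177.7   4.8 -57.3] d(units) [0.05 0.05 0.47] turn units -0.0 gap 0.2 F [ 0.2 -0.4 -0.1] t 43.47
```

View pics/w30.png

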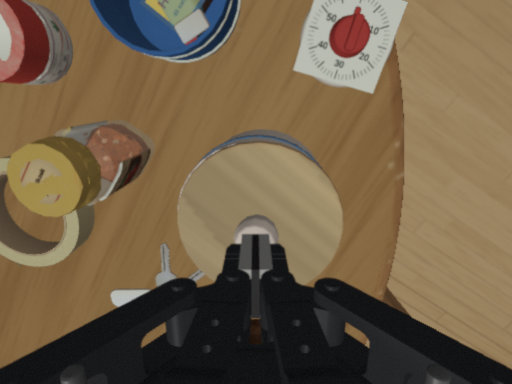

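```bash

python3 -m pendant '[[[0,0,0.15,0],[0,0,0.1,0],[0,0,0.1,0],[0,0,0.1,0],[0,0,0.1,0],[0,0,0.1,0],[0,0,0.1,0],[0,0,0.1,0],[0,0,0.1,0],[0,0,0.1,0]]]'
```

```text
time: 44.35
tool_pos: [363.5, -315.3, 106.3]
tcp_rot: [177.8, 4.4, -57.3]
ft_force: [-6.4, 5.5, 17.7]
finger_gap: -0.1
```

```bash
python3 - <<'E'
from h import *
b=cv2.imread('pics/top0.png')[210:370,40:200]
cv2.imwrite('pics/box_t.png',cv2.resize(b,None,fx=3.5,fy=3.5,interpolation=cv2.INTER_CUBIC))
b=cv2.imread('pics/scene0.png')[250:384,170:350]
cv2.imwrite('pics/box_s.png',cv2.resize(b,None,fx=4,fy=4,interpolation=cv2.INTER_CUBIC))
go(440,0,170,-57)
E
python3 -m pendant '[[[0,0,-1,0],[-0.8,-1,-1,0],[-0.8,-1,-0.8,0],[-0.8,-1,0,0],[-0.8,-1,0,0],[-0.8,-1,0,0],[-0.8,-1,0,0],[-0.8,-1,0,0],[-0.8,-1,0,0],[-0.8,-1,0,0]]]' 0.2
```

```text
at [ 363.5 -315.3  106.3] rot [177.8   4.4 -57.3] d(units) [-11.41 -11.64  -2.76] turn units -0.06 gap -0.1 F [-6.4  5.5 17.7] t 44.35
time: 45.18
tool_pos: [443.6, -94.9, 170.2]
tcp_rot: [177.9, 4.2, -57.8]
ft_force: [-0.2, -0.4, 0.2]
finger_gap: 51.3
```

View pics/box_t.png

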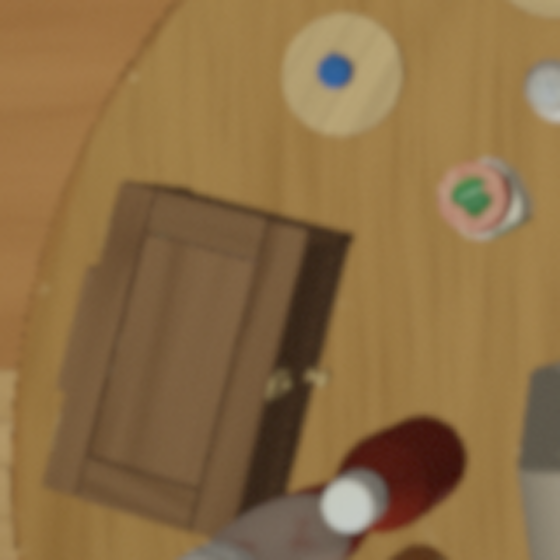

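View pics/box_s.png

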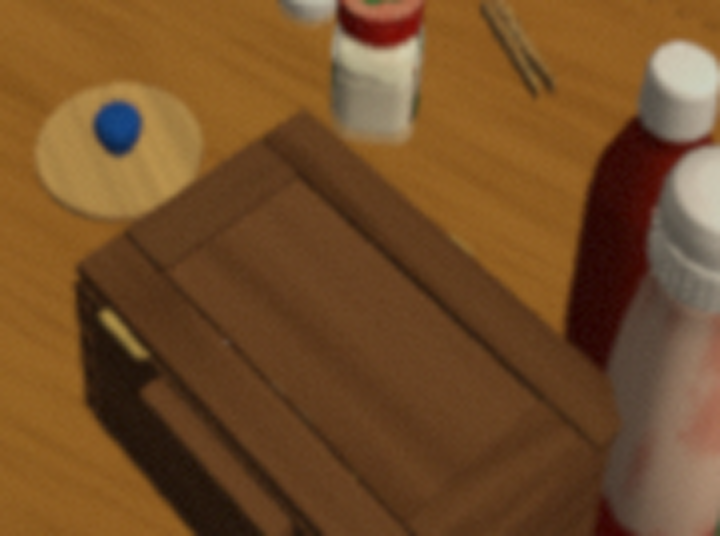

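```bash
python3 - <<'E'
from h import *
print(tri('top',[[128,276.3]],'scene',[[246.2,278]]))
print(tri('top',[[75.7,262.3]],'scene',[[190,317]]))
go(400,250,180,-90)
E
```

```text
(array([248.45181518, 279.58169881, 110.96451541]), np.float64(0.37122935971230575))
(array([275.58040721, 405.18649274, 109.140492  ]), np.float64(0.21062067598831102))
at [443.6 -94.9 170.2] rot [177.9   4.2 -57.8] d(units) [-15.74  -7.38   0.39] turn units 7.03 gap 51.3 F [-0.2 -0.4  0.2] t 45.18
```

```bash

python3 -m pendant '[[[-1,-0.6,0,0],[-1,-0.6,0,0],[-1,-0.6,0,0],[-1,-0.6,0,0],[-1,-0.6,0,0],[-1,-0.5,0,0],[-1,-0.5,0,0],[-1,-0.4,0,0],[-1,-0.4,0,0],[-1,-0.4,0,0]]]'
python3 - <<'E'
from h import *
go(361,290,130)
E
```

```text
time: 46.02
tool_pos: [424.1, 141.8, 180.4]
tcp_rot: [177.9, 4.2, -57.7]
ft_force: [-0.0, 1.0, 0.4]
finger_gap: 50.8
at [424.1 141.8 180.4] rot [177.9   4.2 -57.7] d(units) [-7.75 -1.4   3.04] turn units -0.0 gap 50.8 F [-0.   1.   0.4] t 46.02
```

```bash

python3 -m pendant '[[[-1,-0.2,0,0],[-1,-0.2,0,0],[-1,-0.2,0,0],[-1,-0.2,0.3,0],[-1,-0.2,0.5,0],[-1,-0.2,0.5,0],[-1,-0.2,0.5,0],[-0.5,0,0.5,0],[0,0,0.3,0],[0,0,0,0]]]'
python3 - <<'E'
from h import *
go(361,290,100)
save('wrist','w31')
E
```

```text
time: 46.85
tool_pos: [360.1, 295.7, 136.7]
tcp_rot: [178.1, 4.1, -57.4]
ft_force: [-0.5, -0.0, -0.3]
finger_gap: 51.2
at [360.1 295.7 136.7] rot [178.1   4.1 -57.4] d(units) [0.4  0.06 1.81] turn units -0.0 gap 51.2 F [-0.5 -0.  -0.3] t 46.85
```

View pics/w31.png

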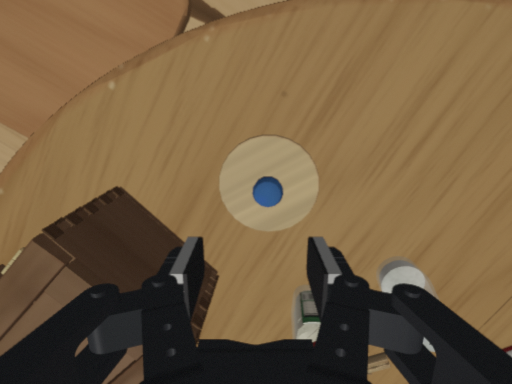

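```bash
python3 - <<'E'
from h import *
q=onz('wrist',[[267.5,192]],44)[0];print(q)
p=onz('wrist',[[219.5,182],[319,182],[269,135],[269,231]],18);print(p[:2].mean(0),p[2:].mean(0))
go(q[0],q[1],50)
E
```

```text
[362.49407944 294.24242483]
[363.13035261 294.52577661] [360.70505811 292.56886058]
at [360.3 295.5 137.2] rot [178.2   4.2 -57.4] d(units) [ 0.43 -0.2   4.34] turn units -0.0 gap 51.2 F [-0.2  0.1 -0. ] t 46.9
```

```bash

python3 -m pendant '[[[0.42,-0.15,0.6,0],[0,0,0.8,0],[0,0,0.8,0],[0,0,0.8,0],[0,0,0.6,0],[0,0,0.3,0],[0,0,0.1,0],[0,0,0,0],[0,0,0,0],[0,0,0,0]]]'
python3 - <<'E'
from h import *
go(361.7,293,23)
save('wrist','w32')
E
```

```text
time: 47.73
tool_pos: [372.2, 284.7, 53.5]
tcp_rot: [178.5, 3.9, -58.0]
ft_force: [0.0, -1.2, 1.3]
finger_gap: 50.9
at [372.2 284.7  53.5] rot [178.5   3.9 -58. ] d(units) [-0.53  0.18  1.57] turn units -0.0 gap 50.9 F [ 0.  -1.2  1.3] t 47.73
```

View pics/w32.png

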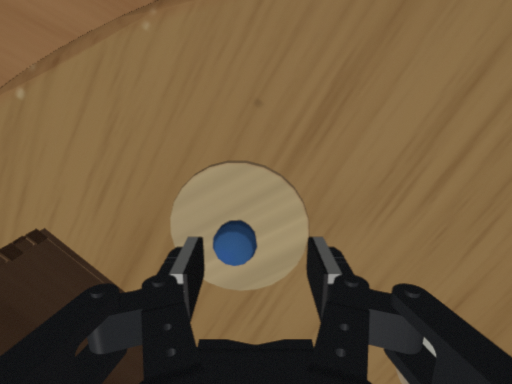

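```bash
python3 - <<'E'
from h import *
q=onz('wrist',[[235,246]],44)[0];print(q)
go(q[0],q[1],23)
E
```

```text
[363.51700907 293.8455173 ]
at [372.4 284.8  53.8] rot [178.6   3.9 -58. ] d(units) [-0.51  0.1   1.58] turn units -0.0 gap 51.4 F [-0.   0.1  0.1] t 47.78
```

```bash

python3 -m pendant '[[[-0.5,0.1,0.1,0],[0,0,0.4,0],[0,0,0.4,0],[0,0,0.3,0],[0,0,0.2,0],[0,0,0.05,0],[0,0,0,0],[0,0,0,0],[0,0,0,0],[0,0,0,0]]]'
python3 - <<'E'
from h import *
save('wrist','w33')
go(362.5,293.5,23)
E
```

```text
time: 48.62
tool_pos: [363.4, 295.5, 23.9]
tcp_rot: [178.7, 3.9, -57.9]
ft_force: [-0.2, -0.7, 0.9]
finger_gap: 51.2
at [363.5 295.6  24. ] rot [178.7   3.9 -57.9] d(units) [0.07 0.1  0.05] turn units -0.0 gap 51.2 F [-0.1 -0.3 -0.7] t 48.67
```

View pics/w33.png

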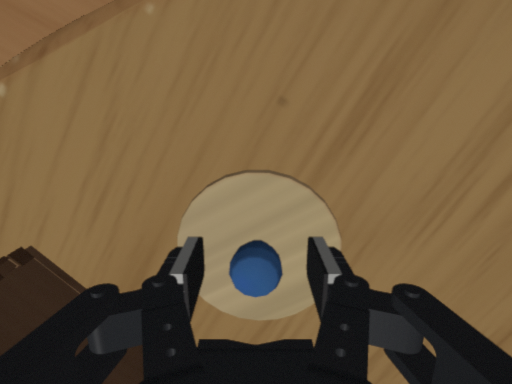

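```bash

python3 -m pendant '[[[0,0.1,0,0],[0,0,0,0],[0,0,0,0],[0,0,0,0],[0,0,0,0],[0,0,0,0],[0,0,0,0],[0,0,0,0],[0,0,0,0],[0,0,0,0]]]' -0.8 70
python3 -m pendant '[[[0,0,-0.4,0],[0,0,-0.8,0],[0,0,-1,0],[0,0,-1,0],[0,0,-1,0],[0,0,-1,0],[0.5,-0.5,-1,0],[1,-0.4,-1,0],[1,-0.4,0,0],[1,-0.4,0,0]]]'
python3 - <<'E'
from h import *
go(446,-186,150)
save('wrist','w34')
E
```

```text
time: 49.5
tool_pos: [362.6, 294.6, 25.4]
tcp_rot: [178.9, 3.9, -57.9]
ft_force: [-0.6, 0.1, 0.2]
finger_gap: 21.4
time: 50.33
tool_pos: [434.2, 246.4, 173.8]
tcp_rot: [178.7, 3.9, -57.5]
ft_force: [-0.6, 0.5, -2.4]
finger_gap: 21.6
at [434.2 246.4 173.8] rot [178.7   3.9 -57.5] d(units) [18.6  11.11  0.18] turn units -0.0 gap 21.6 F [-0.6  0.5 -2.4] t 50.33
```

View pics/w34.png

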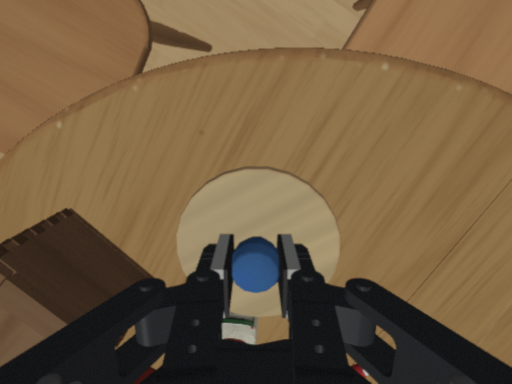

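```bash

python3 -m pendant '[[[1,0.55,0,0],[1,0.55,0,0],[1,0.55,0,0],[1,0.55,0,0],[1,0.55,0,0],[1,0.55,0,0],[1,0.55,0,0],[1,0.55,0,0],[1,0.55,0,0],[1,0.55,0,0]]]'
python3 - <<'E'
from h import *
go(446,-186,150)
E
```

```text
time: 51.22
tool_pos: [452.2, 9.7, 168.6]
tcp_rot: [179.1, 3.7, -57.5]
ft_force: [0.3, -0.7, -1.4]
finger_gap: 21.3
at [452.2   9.7 168.6] rot [179.1   3.7 -57.5] d(units) [8.13 5.51 0.49] turn units -0.0 gap 21.3 F [ 0.3 -0.7 -1.4] t 51.22
```

```bash

python3 -m pendant '[[[1,0.7,0,0],[1,0.7,0,0],[1,0.7,0,0],[1,0.7,0,0],[1,0.7,0,0],[1,0.7,0,0],[0.9,0.8,0,0],[0.7,0.7,0,0],[0,0,0,0],[0,0,0,0]]]'
python3 - <<'E'
from h import *
T=toolT();print(T[:2,2]*24)
go(446,-186,150)
save('wrist','w35');save('top','t35',2.5,(110,130,430,290))
E
```

```text
time: 52.05
tool_pos: [434.5, -192.3, 164.7]
tcp_rot: [179.1, 3.6, -57.8]
ft_force: [0.4, -0.1, -1.0]
finger_gap: 21.7
[-1.11441725  1.08303864]
at [ 434.5 -192.3  164.7] rot [179.1   3.6 -57.8] d(units) [ 0.09 -0.66  0.72] turn units -0.0 gap 21.7 F [ 0.4 -0.1 -1. ] t 52.05
```

View pics/w35.png

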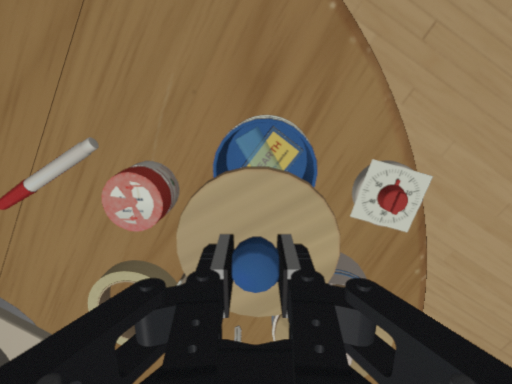

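View pics/t35.png

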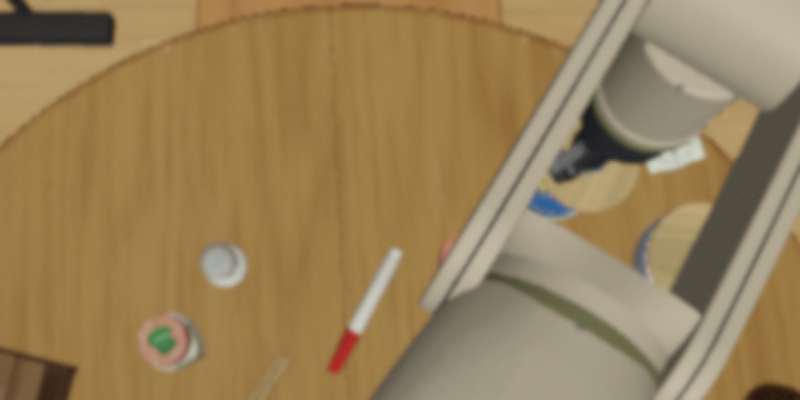

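```bash
python3 - <<'E'
from h import *
import cv2
b=cv2.imread('pics/w35.png')[105:225,195:345]
cv2.imwrite('pics/w35c.png',cv2.resize(b,None,fx=5,fy=5,interpolation=cv2.INTER_CUBIC))
T=np.eye(4);T[:3,:3]=Rn.from_euler('xyz',[179.1,3.6,-57.8],degrees=True).as_matrix();T[:3,3]=[434.5,-192.3,164.7]
p=onz('wrist',[[266,119],[214.5,165],[317.5,168]],54,T);print(p)
from scipy.optimize import least_squares
r=least_squares(lambda c:np.hypot(*(p-c).T)-44,[446,-186]);print(r.x,r.fun)
E
```

```text
[[ 483.64056599 -162.42050187]
 [ 429.19221169 -146.40293596]
 [ 473.3696772  -219.18476391]]
[ 446.11338977 -185.92810747] [ 0.28201075 -1.0050532  -1.00104185]
```

View pics/w35c.png

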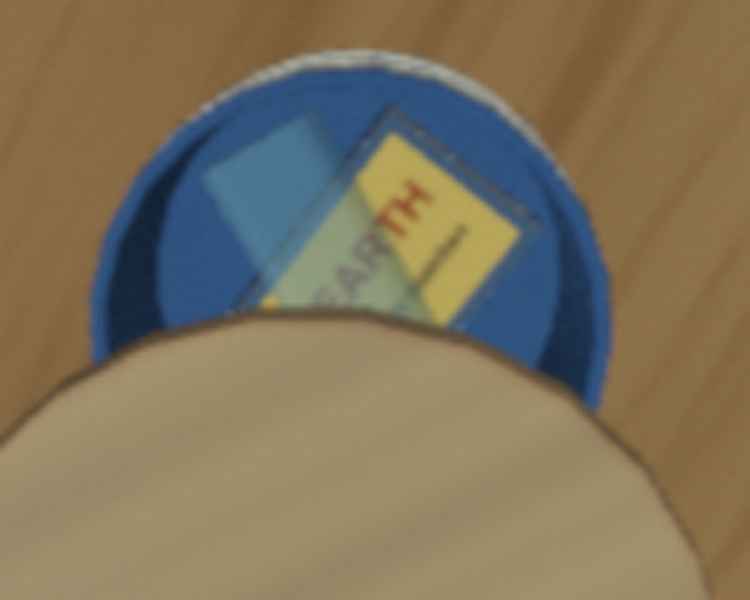

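```bash
python3 - <<'E'
from h import *
go(447.1,-187.1,85)
E
python3 -m pendant '[[[0.1,-0.3,0.6,0],[0.1,-0.3,0.6,0],[0,-0.2,0.6,0],[0,0,0.6,0],[0,0,0.4,0],[0,0,0.2,0],[0,0,0,0],[0,0,0,0],[0,0,0,0],[0,0,0,0]]]'
python3 - <<'E'
from h import *
go(447.1,-187.1,85)
save('wrist','w36')
E
```

```text
at [ 434.8 -191.5  164.7] rot [179.1   3.6 -57.7] d(units) [ 0.39 -0.7   3.96] turn units -0.0 gap 21.6 F [ 0.1  1.2 -1.2] t 52.15
time: 52.98
tool_pos: [450.6, -175.4, 96.4]
tcp_rot: [179.1, 3.8, -57.2]
ft_force: [-0.5, -0.7, 0.3]
finger_gap: 21.4
at [ 450.6 -175.4   96.4] rot [179.1   3.8 -57.2] d(units) [0.43 0.46 0.55] turn units -0.0 gap 21.4 F [-0.5 -0.7  0.3] t 52.98
```

View pics/w36.png

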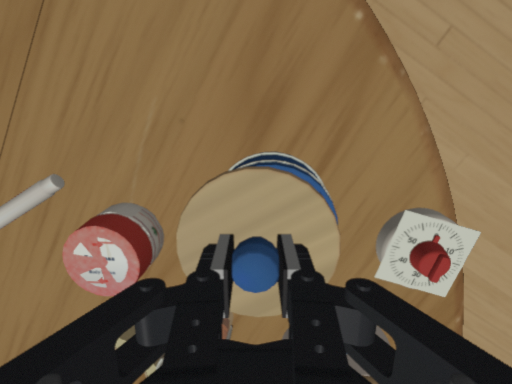

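```bash

python3 -m pendant '[[[0.22,0.23,0,0],[0.22,0.22,0,0],[0,0,0.2,0],[0,0,0.15,0],[0,0,0,0],[0,0,0,0],[0,0,0,0],[0,0,0,0],[0,0,0,0],[0,0,0,0]]]'
python3 - <<'E'
from h import *
go(447.1,-187.1,72)
save('wrist','w37')
E
```

```text
time: 53.87
tool_pos: [448.3, -190.3, 90.3]
tcp_rot: [179.3, 3.6, -57.3]
ft_force: [-0.1, 0.3, -0.5]
finger_gap: 21.6
at [ 448.3 -190.3   90.3] rot [179.3   3.6 -57.3] d(units) [-0.11 -0.05  0.92] turn units -0.0 gap 21.6 F [-0.1  0.3 -0.5] t 53.87
```

View pics/w37.png

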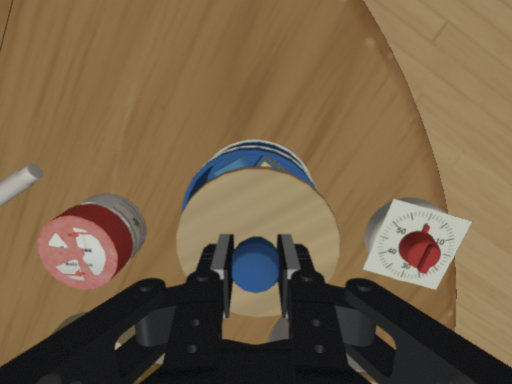

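```bash
python3 - <<'E'
from h import *
p=onz('wrist',[[253,149],[182.5,203],[205,168],[297,165]],54);print(p)
from scipy.optimize import least_squares
r=least_squares(lambda c:np.hypot(*(p-c).T)-44,[446,-186]);print(r.x,r.fun)
T=toolT();o=T[:2,2]*24;go(*(r.x-o),72)
b=cv2.imread('pics/w37.png')[130:230,170:340]
cv2.imwrite('pics/w37c.png',cv2.resize(b,None,fx=4.5,fy=4.5,interpolation=cv2.INTER_CUBIC))
E
```

```text
[[ 484.52821672 -161.99276327]
 [ 432.76715354 -143.55928012]
 [ 459.52356849 -144.29121651]
 [ 490.66826003 -188.25799843]]
[ 446.84182605 -185.68635907] [ 0.51573344  0.41606902 -0.70583851 -0.09818176]
at [ 448.3 -190.3   90.3] rot [179.3   3.6 -57.3] d(units) [-0.1  -0.09  0.92] turn units -0.0 gap 21.8 F [-0.3 -0.6 -0.8] t 53.92
```

View pics/w37c.png

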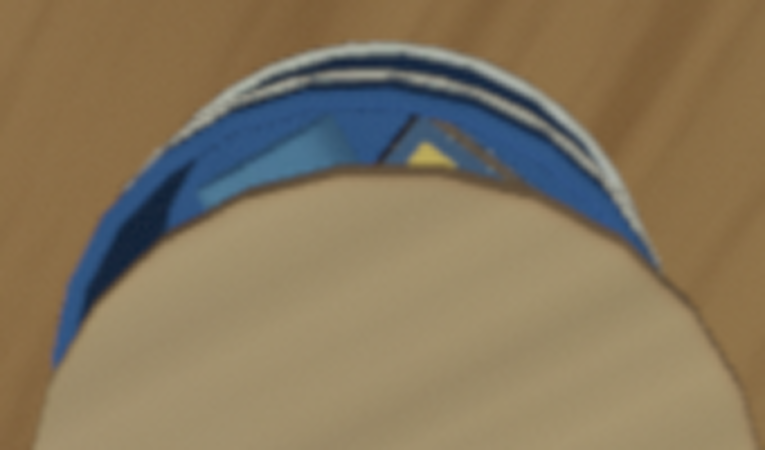

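```bash

python3 -m pendant '[[[-0.1,-0.08,0.2,0],[0,0,0.2,0],[0,0,0.15,0],[0,0,0.1,0],[0,0,0,0],[0,0,0,0],[0,0,0,0],[0,0,0,0],[0,0,0,0],[0,0,0,0]]]'
python3 - <<'E'
from h import *
T=toolT();o=T[:2,2]*24;go(446.5-o[0],-185.8-o[1],70)
save('wrist','w38')
E
```

```text
time: 54.75
tool_pos: [447.9, -186.4, 75.8]
tcp_rot: [179.2, 3.6, -57.3]
ft_force: [0.8, -1.4, -1.6]
finger_gap: 21.8
at [ 447.9 -186.4   75.8] rot [179.2   3.6 -57.3] d(units) [0.03 0.02 0.29] turn units -0.0 gap 21.8 F [ 0.8 -1.4 -1.6] t 54.75
```

View pics/w38.png

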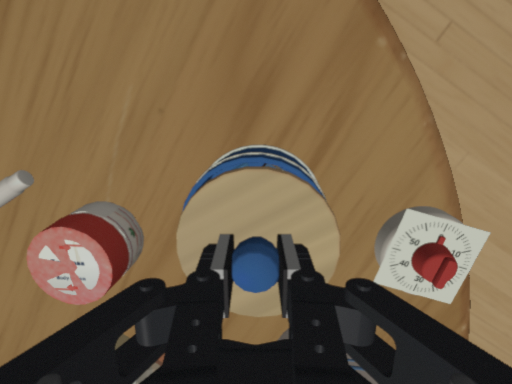

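```bash

python3 -m pendant '[[[0.02,0,0.1,0],[0,0,0.1,0],[0,0,0.08,0],[0,0,0.05,0],[0,0,0,0],[0,0,0,0],[0,0,0,0],[0,0,0,0],[0,0,0,0],[0,0,0,0]]]'
python3 - <<'E'
from h import *
T=toolT();o=T[:2,2]*24;go(446.5-o[0],-185.8-o[1],67)
E
```

```text
time: 55.63
tool_pos: [448.7, -186.4, 69.7]
tcp_rot: [179.3, 3.5, -57.3]
ft_force: [0.2, 1.4, 1.3]
finger_gap: 21.7
at [ 448.7 -186.4   69.7] rot [179.3   3.5 -57.3] d(units) [-0.    0.06  0.14] turn units -0.0 gap 21.7 F [0.2 1.4 1.3] t 55.63
```

```bash

python3 -m pendant '[[[0,0.05,0.06,0],[0,0,0,0],[0,0,0,0],[0,0,0,0],[0,0,0,0],[0,0,0,0],[0,0,0,0],[0,0,0,0],[0,0,0,0],[0,0,0,0]]]'
python3 -m pendant '[[[0,0,0,0],[0,0,0,0],[0,0,0,0],[0,0,0,0],[0,0,0,0],[0,0,0,0],[0,0,-0.5,0],[0,0,-1,0],[0,0,-1,0],[0,0,-0.6,0]]]' 0.2
python3 - <<'E'
from h import *
go(446.5,-186,88)
save('wrist','w39')
E
```

```text
time: 56.47
tool_pos: [448.7, -186.3, 69.3]
tcp_rot: [179.5, 3.5, -57.3]
ft_force: [0.3, 2.8, 2.5]
finger_gap: 21.5
time: 57.3
tool_pos: [447.6, -188.7, 130.1]
tcp_rot: [179.1, 3.9, -57.3]
ft_force: [1.2, 0.6, 0.0]
finger_gap: 51.5
at [ 447.6 -188.7  130.1] rot [179.1   3.9 -57.3] d(units) [-0.   -0.06  2.11] turn units -0.0 gap 51.5 F [1.2 0.6 0. ] t 57.3
```

View pics/w39.png

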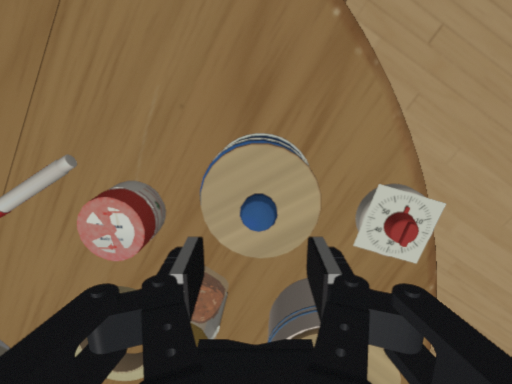

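```bash
python3 - <<'E'
from h import *
q=onz('wrist',[[258,213]],86)[0]; print(q); go(q[0],q[1],96)
E
python3 -m pendant '[[[0,0,0.2,0],[0,0,0.4,0],[0,0,0.4,0],[0,0,0.3,0],[0,0,0.2,0],[0,0,0,0],[0,0,0,0],[0,0,0,0],[0,0,0,0],[0,0,0,0]]]' -1
python3 - <<'E'
from h import *
go(446.5,-187,86)
save('wrist','w40')
E
```

```text
[ 450.24080956 -186.42711204]
at [ 449.  -189.5  132.5] rot [179.2   3.7 -57.3] d(units) [ 0.02 -0.16  1.82] turn units -0.0 gap 51.1 F [ 1.7 -0.2  2.3] t 57.35
time: 58.18
tool_pos: [445.1, -186.6, 95.8]
tcp_rot: [179.0, 4.0, -57.3]
ft_force: [-0.6, -0.5, -0.1]
finger_gap: -0.0
at [ 445.1 -186.6   95.8] rot [179.    4.  -57.3] d(units) [ 0.09 -0.06  0.48] turn units -0.0 gap -0.0 F [-0.6 -0.5 -0.1] t 58.18
```

View pics/w40.png

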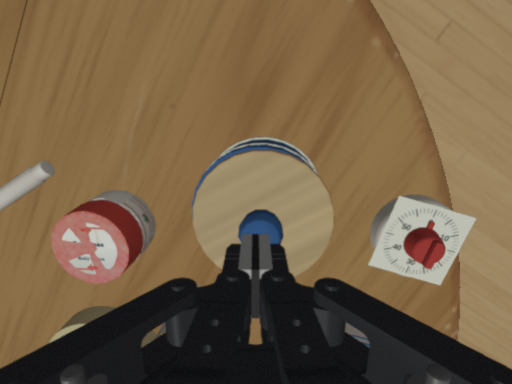

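```bash

python3 -m pendant '[[[0.1,-0.1,0.15,0],[0,0,0.1,0],[0,0,0.1,0],[0,0,0.1,0],[0,0,0.1,0],[0,0,0.1,0],[0,0,0.1,0],[0,0,0.1,0],[0,0,0.1,0],[0,0,0.1,0]]]'
python3 -m pendant '[[[0,0,-0.6,0],[0,0,-1,0],[0,0,-1,0],[0,0,-1,0],[0,0,-1,0],[0,0.8,-0.5,0],[0,0.5,0,0],[0,0,0,0],[0,0,0,0],[0,0,0,0]]]'
python3 - <<'E'
from h import *
go(446.5,-187,86)
save('wrist','w41')
save('scene','s41',3,(260,110,420,230))
E
```

```text
time: 59.07
tool_pos: [450.0, -188.2, 86.3]
tcp_rot: [179.2, 3.7, -57.3]
ft_force: [-8.3, 4.1, 19.7]
finger_gap: -0.1
time: 59.9
tool_pos: [430.9, -206.6, 190.5]
tcp_rot: [179.1, 3.8, -57.3]
ft_force: [-0.1, -0.6, 0.3]
finger_gap: 0.2
at [ 430.9 -206.6  190.5] rot [179.1   3.8 -57.3] d(units) [-0.05 -1.27  5.22] turn units -0.0 gap 0.2 F [-0.1 -0.6  0.3] t 59.9
```

View pics/w41.png

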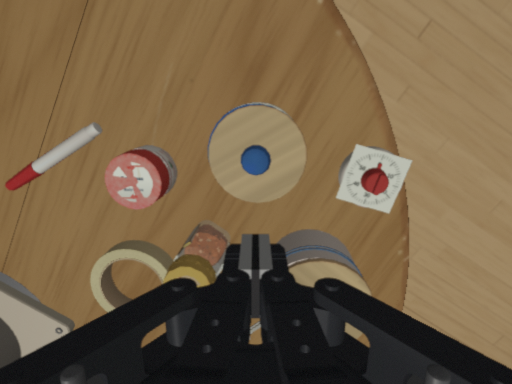

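View pics/s41.png

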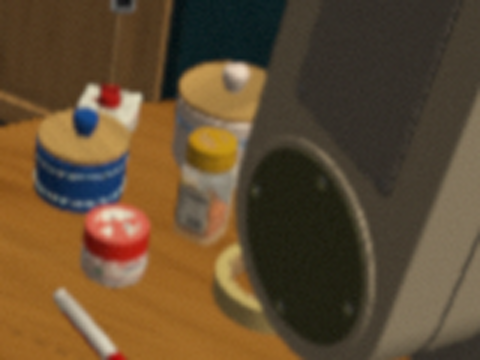

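```bash

python3 -m pendant '[[[-1,-0.6,0,0],[-1,-0.6,0,0],[-1,-0.6,0,0],[-1,-0.6,0,0],[-1,-0.6,0,0],[-1,-0.6,0,0],[-1,-0.6,0,0],[-1,-0.6,0,0],[-1,-0.6,0,0],[-1,-0.6,0,0]]]' 0
python3 - <<'E'
from h import *
save('top','t42',2.5,(110,130,430,290))
save('scene','s42',3,(240,110,420,230))
E
```

```text
time: 60.83
tool_pos: [420.4, 36.5, 193.7]
tcp_rot: [178.5, 4.5, -57.5]
ft_force: [1.0, -0.3, 0.2]
finger_gap: 42.5
```

View pics/t42.png

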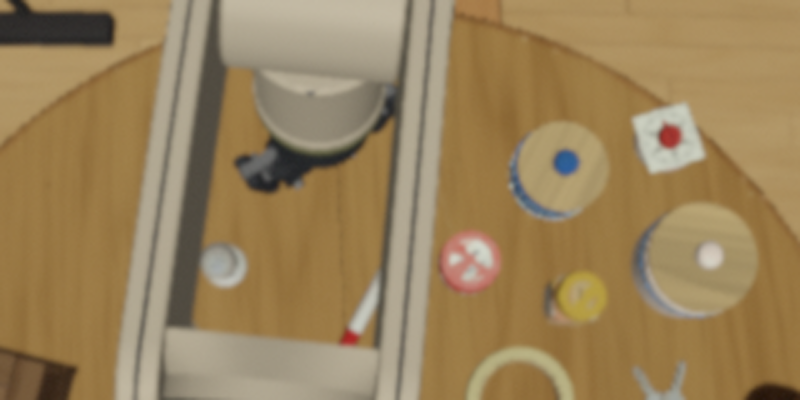

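View pics/s42.png

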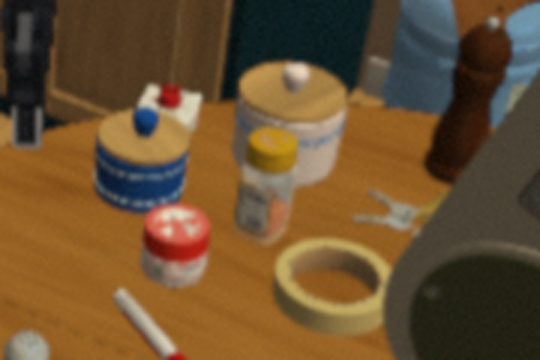

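```bash
python3 - <<'E'
from h import *
f=lambda l:np.array(l,float)/2.5+[110,130]
print(tri('top',f([[566,162]]),'scene',[[289,150.3]]))
print(tri('top',f([[710,256]]),'scene',[[338.7,135]]))
print(sense()['time']); hand_in()
E
```

```text
(array([ 446.57604513, -191.62774012,   71.81425764]), np.float64(5.054280128114702))
(array([ 358.29683437, -319.76921637,   92.93119648]), np.float64(2.483498966587881))
60.9333
the job is handed in; nothing more can be done
```

The matchbox and lighter are in the blue tin and the lime is in the white crock, each closed with its own wooden lid. I handed the job in at about 61 s of the 128 s allowed.

- **Contents:** before closing, the wrist pictures showed the lighter lying flat on the matchbox below the rim. They also showed the lime on the crock floor.
- **Lids seated:** after releasing each lid I pressed its knob with the shut fingers, at about 18–20 N. It stopped at 106.3 mm on the crock and 86.3 mm on the tin. Fully seated knob tops would be at 106 and 86 mm.
- **Bystanders:** the final top and scene pictures show both lids level and both containers upright. The spice jar, salt shaker and balm pot are standing where they were.

- **Disagreement:** a last camera triangulation put the knobs at about 72 and 93 mm, with the sight lines missing each other by 5.1 and 2.5 mm. I aimed it at the visible centres of the knobs in blurry pictures, so I trust the press test instead. If fully seated, the middles of the knobs would be at about 73 and 93 mm, which fits.
- **Rim contact:** the wrist read about 6 N with the matchbox in the tin and 8 N with the lime in the crock, probably the fingers touching the rims. The tin shifted a few millimetres.
- **Tilt and centring:** the tool leaned up to about 5° while placing the lids. The crock lid sits about 2 mm off centre, which is within its play.

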